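# Weigh out kiln collars on the sprung pan

## Robot

A 7-joint arm with a two-finger parallel gripper is mounted at the origin on the work surface. World frame = base frame: x ahead of the robot, y to its left, z up, the work surface at z = 0. Lengths are in mm, angles in rad, forces in N, time in s.
With the tool pointing down it reaches from about 400 to 875 mm from the base axis. Payload 4.4 kg.
Tool frame: the origin (TCP) lies at the very end of the fingers, on their centre line; the grasp point (between the pads) lies 19 mm behind it; z points along the fingers, y is the direction in which the jaws open and shut (so a half turn about z gives the same grasp; the last joint's range is limited). The gripper opens to 85 mm and grips with 20 to 120 N. Pads are 22 mm wide; open, the fingers measure 114 mm over their backs; the gripper's body (76 mm by 85 mm) begins 54 mm behind the grasp point. The pads swing forward as they close: fully open they stand 13 mm farther back than shut.
Start: joints at [-1.213, 0.628, 0.038, 1.517, -0.027, 0.996, -0.02], TCP at [267.276, 592.522, 208.413] pointing down, gripper open.
Joint ranges: [-3.06, 3.06], [-0.37, 2.12], [-1.25, 1.32], [0.18, 2.47], [-1.1, 4.24], [0.23, 1.98], [-2.94, 2.94]. Speed limits (rad/s): [2.57, 2.57, 3.14, 3.14, 3.14, 3.14, 3.14].

## Interface

Orientations are given as [roll, pitch, yaw] about the fixed x, y, z axes, in that order (R = Rz(yaw) Ry(pitch) Rx(roll)).
In Python, from cell import ctrl, eyes gives the robot as it stands.
- The arm moves only by the tool move_arm, never from a script. Its argument "increments" is a list of rows, each a list of 6 numbers: the shift along the tool's x, y, z in cm, then the turn, a rotation vector about the tool's x, y, z in degrees. In form: [[x, y, z, wx, wy, wz], ...]. A call has 1 to 20 rows; each row is the pose to reach, as a shift and turn from the pose commanded when the call began, along the tool's axes at that moment; what a row does not reach only later rows make up. A row lasts 1/10 s, in which the tool goes at most 50 mm and 8.59 degrees, less where a joint would pass 70% of its speed; a pose out of reach is approached as far as the arm can. A call with a gripper value outside its range is refused whole. "grip" is the opening, from -1 (shut) to 1 (fully open), set as the call begins (left out, the last holds). The fingers move at their own pace and stop on an object; the grip force is fixed at half the most. Time passes only in rows, so rows that repeat a pose let the fingers close. It gives the time, the measured TCP pose, the force and the opening at its end, in the units of the state.
- ctrl.read_state(): the state, without advancing time (a new reading comes with each control period).
- eyes.get_image(name): name is "scene" or "side" or "wrist"; returns the picture (480x640x3 uint8, red, green, blue); there is no depth.
- eyes.calibration(name): a dict with "fx", "fy", "cx", "cy" (pixels), "pose" (4x4, takes a point from camera to world coordinates); the wrist camera has in their place "tool_from_camera" (4x4, takes a point from camera to tool coordinates, whose origin is the TCP and whose axes are the flange's). Camera axes: x right, y up, looking along -z (the intrinsics and any distortion apply to the point x, -y, -z); pixel columns grow to the right and rows downward; lengths in mm; the calibration is good to about 2 mm. A picture is of the moment at which its call begins: read the wrist's pose just before it. calibration takes no time and is no camera call.
- ctrl.finish_job(): hands the job in, once; it reports no verdict.
The state is a dict: "clock": time; "qpos": joint angles; "qd": joint speeds; "tau": joint torques, N m; "eef_pos": TCP position; "tool_rot": TCP orientation; "force": force on the tool from outside, world axes, zero at the start; "torque": the same for the moment, N m; "width": finger opening in mm.
Only numpy, scipy, OpenCV 4.12 (cv2) and the standard library are available. Lean on these libraries where they do the work, as an engineer would, in place of code of your own. Each camera call takes 0.05 s, during which the arm holds its last target. There are 200 camera calls.

## Task

Make up one measured lot of kiln collars: take the fired-clay collars from the wooden board one at a time, feel for the pin on the spring scale's pan and lower each over it, gently and without dropping or forcing it, until the scale's pointer comes to rest inside the red band. The collars used must all lie flat on the pan, stacked on the pin; the others stay on the board, nothing else is to be disturbed, and the pan must never be pushed to the bottom of its travel.

Things in the scene. Friction and masses are not known exactly. Their poses are not given: they have to be found in the camera images.
- scale: blue-based spring scale, fixed. Origin on the table below the pan's centre, z up. Base plate 130 x 190 mm, 15 mm thick, from 60 mm on the -y side to 130 mm on the +y side; the column (138 mm high, about 34 x 44 mm) stands 90 mm to the +y side. Its white faces (+x and -x) carry a red band 15 mm high and a black pointer that goes down with the pan.
- carriage (a joint): how far the scale pan has sunk, in m: 0 at the top, growing downward, stop at 0.070. The pointer is in the red band from 0.037 to 0.052. Spring 80 N/m, well damped; the empty pan settles between 0.007 and 0.023. The collars differ a little: each sinks it a further 0.010 to 0.0145. Two or three are enough.
- pan_centre (a point): centre of the top face of the flat steel pan (90 mm across, 6 mm thick), 105 mm above the table when the joint is 0; moves down with it. The scale's z is up; a bracket under the pan leads to the column.
- pin_level (a point): point on the pan's centre line, 66 mm above the pan's face, level with the top of its upright brass pin (14 mm thick, tapered to 9 mm over the top 6 mm). The pin's axis is 8 mm OFF this line, in an unmeasured direction, new each time: see it, or slide a collar on its tip under light load (1 to 2 N) until it drops over. The pan turns only if pushed hard sideways (over 12 N).
- board: fixed octagonal dark wooden board, 210 mm across flats, 12 mm thick, the collars lie on it; origin at the centre of its underside, z up. The four collars lie near the corners of a square (+-47 mm along its own x and y).
- collar0_c (a point): fired-clay (terracotta) collar, a thick ring lying flat on the board: 56 mm outside, 20 mm bore right through, 20 mm high, 85 to 115 g. This point is its centre, half-way up; z is the bore's axis.
- collar1_c (a point): fired-clay (terracotta) collar, a thick ring lying flat on the board: 56 mm outside, 20 mm bore right through, 20 mm high, 85 to 115 g. This point is its centre, half-way up; z is the bore's axis.
- collar2_c (a point): fired-clay (terracotta) collar, a thick ring lying flat on the board: 56 mm outside, 20 mm bore right through, 20 mm high, 85 to 115 g. This point is its centre, half-way up; z is the bore's axis.
- collar3_c (a point): fired-clay (terracotta) collar, a thick ring lying flat on the board: 56 mm outside, 20 mm bore right through, 20 mm high, 85 to 115 g. This point is its centre, half-way up; z is the bore's axis.
- bowl: white bowl, 110 mm across, 55 mm high; origin at its underside; a bystander, not to be disturbed.
- jar_a: amber glaze jar with a white lid, 60 mm across, 75 mm high; origin at its underside; a bystander, not to be disturbed.
- jar_b: blue glaze jar with a yellow lid, 60 mm across, 75 mm high; origin at its underside; a bystander, not to be disturbed.
- loop_tool: clay loop tool lying flat, about 190 mm long, wooden handle and wire loop; origin at its underside; a bystander, not to be disturbed.
- brush: brush lying flat; origin at its underside; a bystander, not to be disturbed.
- cap_a: small white cap, 40 mm across, 14 mm high; origin at its underside; a bystander, not to be disturbed.
- cap_b: small white cap, 40 mm across, 14 mm high; origin at its underside; a bystander, not to be disturbed.

How it is judged:
By the outcome, as a careful person would: the job done as asked, in the order asked, and still so for the second after the job is handed in, with the robot touching nothing.
It also fails if it takes over 72 s, if anything falls off the work surface, if the arm or the gripper's body presses on something with over 40 N, if the wrist force passes 120 N, or if a joint passes its speed limit or range.

## Working session

There is one attempt and no reset: what is moved stays moved. The work goes in short steps, Python scripts to look and compute and a tool call to move; the robot and the scene stay as the last step left them, time stands still between calls to the robot, and variables do not carry over. Pictures are saved under pics/ and viewed, about 8 in all and at most 12, crops included, and the job is handed in when it is done.

Besides the shell and the picture viewer there is one more tool, called after "Emit:" by a JSON object that holds its "api" and its "payload". move_arm: Moves the arm, as the interface text tells. Its arguments: {"type":"object","properties":{"increments":{"type":"array","items":{"type":"array","items":{"type":"number"}}},"grip":{"type":"number"}},"required":["increments"]}

```bash
ls; mkdir -p pics; python3 - <<'E'
from cell import ctrl, eyes
import cv2,numpy as np
np.set_printoptions(precision=4,suppress=True)
print(ctrl.read_state())
ims=[]
for n in("scene","side","wrist"):
    c=eyes.calibration(n);print(n,c)
    im=eyes.get_image(n);cv2.imwrite(f"pics/{n}0.png",im[...,::-1])
E
```

```text
pics
{'clock': 0.0, 'qpos': array([-1.2128,  0.6293,  0.0384,  1.5184, -0.027 ,  0.9963, -0.02  ]), 'qd': array([ 0.0007, -0.0004, -0.0015,  0.001 , -0.0002,  0.0005,  0.0005]), 'tau': array([  0.001 , -56.3398,   1.227 , -19.3443,   0.0111,   0.0106,
         0.    ]), 'eef_pos': array([266.9889, 591.896 , 207.5036]), 'tool_rot': array([-3.1397,  0.    ,  2.7178]), 'force': array([-1.3522, -0.1743,  0.7086]), 'torque': array([ 0.0535, -0.0687, -0.0022]), 'width': 85.75841110562695}
scene {'fx': 508.30095837552784, 'fy': 508.30095837552784, 'cx': 321.66806449627387, 'cy': 238.97166753590864, 'pose': array([[ -0.8134,  -0.4277,   0.3943, 949.135 ],
       [  0.5817,  -0.5889,   0.5611, 501.9982],
       [ -0.0078,   0.6858,   0.7278, 775.3434],
       [  0.    ,   0.    ,   0.    ,   1.    ]])}
side {'fx': 450.3224582820281, 'fy': 450.3224582820281, 'cx': 321.0212896552497, 'cy': 234.14554600094056, 'pose': array([[   0.8131,    0.4095,   -0.4138,  299.7154],
       [  -0.5821,    0.5819,   -0.568 , -383.7877],
       [   0.0081,    0.7027,    0.7115,  615.442 ],
       [   0.    ,    0.    ,    0.    ,    1.    ]])}
wrist {'fx': 391.486760198984, 'fy': 391.486760198984, 'cx': 318.0037362198608, 'cy': 233.95380594412129, 'tool_from_camera': array([[  -0.0004,    0.9593,    0.2824,   72.0212],
       [   1.    ,    0.0003,    0.0004,   -0.559 ],
       [   0.0003,    0.2824,   -0.9593, -165.2945],
       [   0.    ,    0.    ,    0.    ,    1.    ]])}
```

View pics/scene0.png

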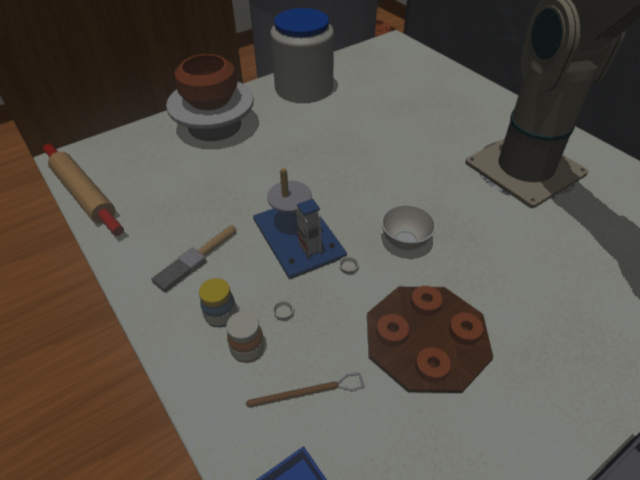

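View pics/side0.png

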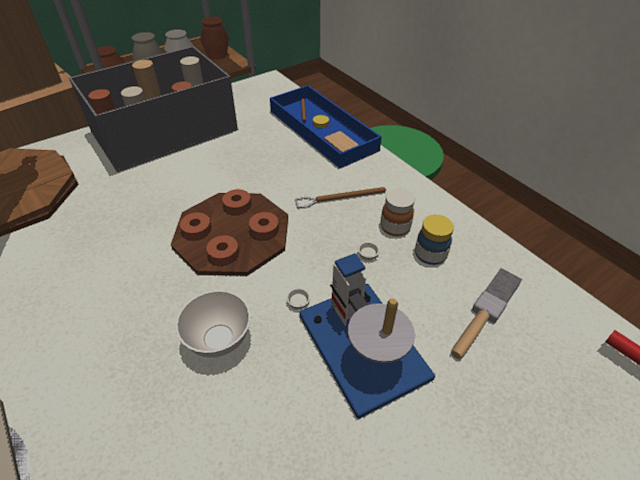

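The scene picture shows four collars at about (427,298), (466,327), (393,328) and (433,361), with the pin tip at (284,170). In the side view the collars are at about (237,198), (195,223), (264,224) and (222,249), the pin tip is at (392,300), and the bowl is beside the scale.

```bash
cat > h.py <<'E'
import numpy as np, cv2
from cell import ctrl, eyes
from scipy.spatial.transform import Rotation as R
np.set_printoptions(precision=1,suppress=True)
def toolT(s):
    T=np.eye(4);T[:3,:3]=R.from_euler('xyz',s['tool_rot']).as_matrix();T[:3,3]=s['eef_pos'];return T
def cam(n,s=None):
    c=eyes.calibration(n)
    P=c['pose'] if n!='wrist' else toolT(s)@c['tool_from_camera']
    return c,P
def ray(cp,u,v):
    c,P=cp
    d=np.array([(u-c['cx'])/c['fx'],-(v-c['cy'])/c['fy'],-1.])
    d=P[:3,:3]@d; return P[:3,3],d/np.linalg.norm(d)
def onz(cp,u,v,z):
    o,d=ray(cp,u,v); return o+d*(z-o[2])/d[2]
def proj(cp,p):
    c,P=cp;q=np.linalg.inv(P)@np.r_[p,1]
    return np.array([c['cx']+c['fx']*q[0]/-q[2],c['cy']-c['fy']*q[1]/-q[2]])
def tri(rays):
    A=np.zeros((3,3));b=np.zeros(3)
    for o,d in rays:
        M=np.eye(3)-np.outer(d,d);A+=M;b+=M@o
    p=np.linalg.solve(A,b); return p,[np.linalg.norm((np.eye(3)-np.outer(d,d))@(p-o)) for o,d in rays]
def go(p,yaw=None,s=None):
    """tool-frame shift (cm) and z turn (deg) from state to world target p, yaw of tool"""
    s=s or ctrl.read_state();T=toolT(s)
    d=T[:3,:3].T@(np.array(p)-T[:3,3])/10
    Rg=R.from_euler('xyz',[np.pi,0,s['tool_rot'][2] if yaw is None else yaw]).as_matrix()
    return d,np.degrees(R.from_matrix(T[:3,:3].T@Rg).as_rotvec())
def blobs(m,amin):
    n,l,st,ce=cv2.connectedComponentsWithStats(m.astype(np.uint8))
    return [(st[i],ce[i]) for i in range(1,n) if st[i][4]>=amin]
E
python3 - <<'E'
from h import *
for n in("scene","side"):
    im=cv2.imread(f"pics/{n}0.png");hsv=cv2.cvtColor(im,cv2.COLOR_BGR2HSV);cp=cam(n)
    x0,x1,y0,y1=(360,500,280,395) if n=="scene" else (165,295,185,280)
    b,g,r=[im[...,i].astype(int) for i in range(3)]
    m=np.zeros(r.shape,bool);m[y0:y1,x0:x1]=((r-b>55)&(r>110))[y0:y1,x0:x1]
    for st,ce in blobs(m,60):
        print(n,st,ce,onz(cp,st[0]+st[2]/2,st[1]+st[3]/2,22))
    hb=(hsv[...,0]>100)&(hsv[...,0]<125)&(hsv[...,1]>140)&(hsv[...,2]>50)
    x0,x1,y0,y1=(245,350,195,280) if n=="scene" else (290,440,250,420)
    mm=np.zeros(r.shape,np.uint8);mm[y0:y1,x0:x1]=hb[y0:y1,x0:x1]
    k=cv2.findContours(mm,cv2.RETR_EXTERNAL,cv2.CHAIN_APPROX_NONE)[0];k=max(k,key=cv2.contourArea)
    h=cv2.approxPolyDP(cv2.convexHull(k),5,True)[:,0]
    for q in h: print(' base',q,onz(cp,*q,15))
c1,c2=cam("scene"),cam("side")
print(tri([ray(c1,284,169),ray(c2,393,299)]))
print('pan',tri([ray(c1,290,196),ray(c2,381,333)]))
a=cv2.imread("pics/scene0.png")[155:275,235:355];b=cv2.imread("pics/side0.png")[250:420,295:445]
A=cv2.resize(a,None,fx=4,fy=4);B=cv2.resize(b,None,fx=2.8,fy=2.8)[:480]
B=cv2.copyMakeBorder(B,0,480-B.shape[0],0,0,0);cv2.imwrite("pics/c1.png",np.hstack([A[:,:380],B]))
E
```

```text
Traceback (most recent call last):
ValueError: max() iterable argument is empty
```

```bash
cat > m.py <<'E'
from h import *
def run(tag):
  for n in("scene","side"):
    im=cv2.imread(f"pics/{n}{tag}.png");hsv=cv2.cvtColor(im,cv2.COLOR_BGR2HSV);cp=cam(n)
    x0,x1,y0,y1=(360,500,280,395) if n=="scene" else (165,295,185,280)
    m=np.zeros(im.shape[:2],bool);V=hsv[...,2].astype(int)
    sub=V[y0:y1,x0:x1]; 
    H=hsv[y0:y1,x0:x1]
    m[y0:y1,x0:x1]=(H[...,0]<12)&(H[...,1]>110)&(H[...,2]>95)
    for st,ce in blobs(m,60):
        print(n,st,onz(cp,st[0]+st[2]/2,st[1]+st[3]/2,22))
    hb=(hsv[...,0]>98)&(hsv[...,0]<128)&(hsv[...,1]>110)
    x0,x1,y0,y1=(245,350,195,280) if n=="scene" else (290,440,250,420)
    mm=np.zeros(V.shape,np.uint8);mm[y0:y1,x0:x1]=hb[y0:y1,x0:x1]
    k=max(cv2.findContours(mm,cv2.RETR_EXTERNAL,cv2.CHAIN_APPROX_NONE)[0],key=cv2.contourArea)
    for q in cv2.approxPolyDP(cv2.convexHull(k),5,True)[:,0]: print(' base',q,onz(cp,*q,15))
E
python3 - <<'E'
from h import *
import m
a=cv2.imread("pics/scene0.png");b=cv2.imread("pics/side0.png")
h=cv2.cvtColor(a,cv2.COLOR_BGR2HSV)
print(h[351,433],h[345,410],h[320,466],h[240,270])
A=cv2.resize(a[155:275,235:355],None,fx=4,fy=4);B=cv2.resize(b[250:420,295:445],None,fx=2.8,fy=2.8)
B=cv2.copyMakeBorder(B[:480],0,max(0,480-B.shape[0]),0,0,0);cv2.imwrite("pics/c1.png",np.hstack([A[:,:380],B]))
c1,c2=cam("scene"),cam("side")
print(tri([ray(c1,284,169),ray(c2,393,299)]))
print('pan',tri([ray(c1,290,196),ray(c2,381,333)]))
m.run(0)
E
```

```text
[  9 151  93] [ 10 119  60] [  8 147  80] [109 126  83]
(array([ 569.3, -164.1,  161.6]), [np.float64(1.791068219215012), np.float64(1.7910682192151115)])
pan (array([ 561.2, -162.3,   89.5]), [np.float64(1.6332290666688098), np.float64(1.6332290666687934)])
 base [345 252] [520.2 -27.5  15. ]
 base [289 274] [642.3 -45.7  15. ]
 base [255 216] [ 613.7 -223.7   15. ]
 base [273 209] [ 570.8 -219.5   15. ]
 base [322 221] [ 506.1 -126.5   15. ]
side [222 190  29  18 344] [564.  267.8  22. ]
side [180 212  30  21 437] [467.6 252.6  22. ]
side [248 212  31  21 427] [573.6 178.1  22. ]
side [206 235  32  23 509] [481.  167.1  22. ]
 base [300 311] [520.5 -25.8  15. ]
 base [331 299] [575.2 -35.5  15. ]
 base [413 346] [ 624.3 -177.    15. ]
 base [434 376] [ 615.  -229.8   15. ]
 base [358 417] [ 489.1 -212.6   15. ]
```

View pics/c1.png

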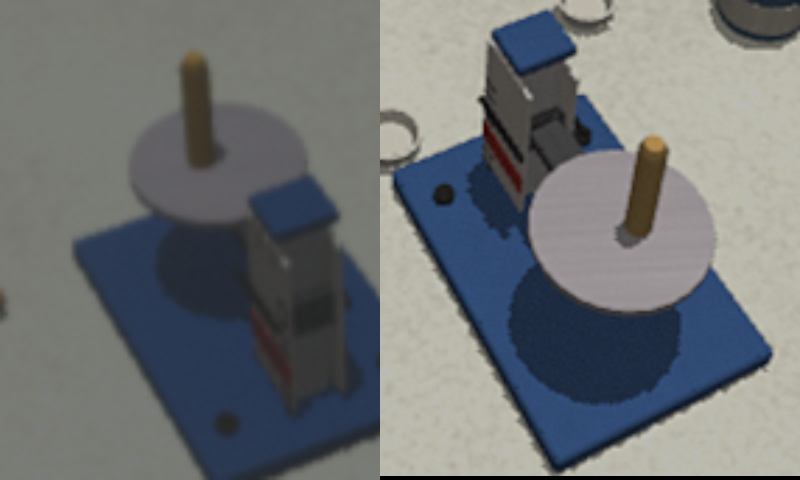

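```bash
python3 - <<'E'
from h import *
c1,c2=cam("scene"),cam("side")
# pin foot and tip from the crops
print('tip',tri([ray(c1,235+194/4,155+56/4),ray(c2,295+(653-380)/2.8,250+142/2.8)]))
print('foot',tri([ray(c1,235+202/4,155+165/4),ray(c2,295+(638-380)/2.8,250+235/2.8)]))
print('pan',tri([ray(c1,235+219/4,155+161/4),ray(c2,295+(622-380)/2.8,250+230/2.8)]))
print(go([522,200,260],1.41))
E
```

```text
tip (array([ 568.6, -165.5,  160.2]), [np.float64(0.9207339058905126), np.float64(0.9207339058905221)])
foot (array([ 567.9, -167.9,   88.3]), [np.float64(1.2312261900648342), np.float64(1.2312261900648291)])
pan (array([ 561.5, -162.5,   91.6]), [np.float64(1.6217207073090627), np.float64(1.6217207073088744)])
(array([-39.4, -25.3,  -5.2]), array([-0.1,  0.1, 74.9]))
```

Emit:
{"api": "move_arm", "payload": {"increments": [[-39.4, -25.3, -5.2, 0, 0, 74.9], [-39.4, -25.3, -5.2, 0, 0, 74.9], [-39.4, -25.3, -5.2, 0, 0, 74.9], [-39.4, -25.3, -5.2, 0, 0, 74.9], [-39.4, -25.3, -5.2, 0, 0, 74.9], [-39.4, -25.3, -5.2, 0, 0, 74.9], [-39.4, -25.3, -5.2, 0, 0, 74.9], [-39.4, -25.3, -5.2, 0, 0, 74.9], [-39.4, -25.3, -5.2, 0, 0, 74.9], [-39.4, -25.3, -5.2, 0, 0, 74.9], [-39.4, -25.3, -5.2, 0, 0, 74.9], [-39.4, -25.3, -5.2, 0, 0, 74.9], [-39.4, -25.3, -5.2, 0, 0, 74.9]]}}

```text
clock: 1.45
eef_pos: [521.2, 201.7, 259.9]
tool_rot: [-3.14, -0.001, 1.413]
force: [0.2, 1.2, -0.6]
width: 85.4
```

```bash
python3 - <<'E'
from h import *
s=ctrl.read_state();print(s['clock'],s['eef_pos'],s['tool_rot'],s['force'])
im=eyes.get_image("wrist");cv2.imwrite("pics/w1.png",im[...,::-1])
print(go([568,-166,270],1.41,s))
E
```

```text
1.45 [521.2 201.7 259.9] [-3.1 -0.   1.4] [ 0.2  1.2 -0.6]
(array([-35.6,  10.4,  -1. ]), array([-0.1, -0. ,  0.2]))
```

View pics/w1.png

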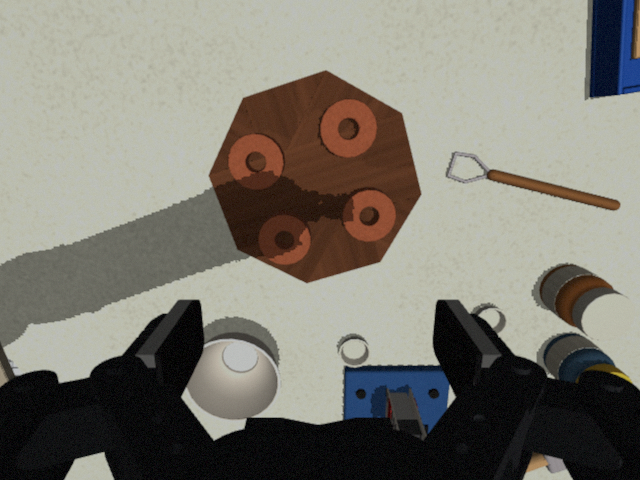

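Wrist view: the collar tops are at about (256,160), (349,127), (368,214) and (284,238), with the fingers at the bottom of the frame. Next I'll look at the pin from a similar position.

```bash
python3 - <<'E'
from h import *
s=ctrl.read_state()
cp=cam("wrist",s)
for q in [(256,160),(349,127),(368,214),(284,238)]: print(q,onz(cp,*q,32))
print(go([553,-255,290],1.41,s))
E
```

```text
(256, 160) [464.7 243.1  32. ]
(349, 127) [560.1 259.9  32. ]
(368, 214) [567.8 171.   32. ]
(284, 238) [477.5 159.1  32. ]
(array([-44.6,  10.3,  -3. ]), array([-0.1, -0. ,  0.2]))
```

Emit:
{"api": "move_arm", "payload": {"increments": [[-44.6, 10.3, -3, 0, 0, 0], [-44.6, 10.3, -3, 0, 0, 0], [-44.6, 10.3, -3, 0, 0, 0], [-44.6, 10.3, -3, 0, 0, 0], [-44.6, 10.3, -3, 0, 0, 0], [-44.6, 10.3, -3, 0, 0, 0], [-44.6, 10.3, -3, 0, 0, 0], [-44.6, 10.3, -3, 0, 0, 0], [-44.6, 10.3, -3, 0, 0, 0], [-44.6, 10.3, -3, 0, 0, 0], [-44.6, 10.3, -3, 0, 0, 0], [-44.6, 10.3, -3, 0, 0, 0], [-44.6, 10.3, -3, 0, 0, 0], [-44.6, 10.3, -3, 0, 0, 0]]}}

```text
clock: 2.9
eef_pos: [553.5, -254.5, 290.3]
tool_rot: [-3.141, -0.001, 1.414]
force: [0.2, 0.6, -0.3]
width: 85.3
```

```bash
python3 - <<'E'
from h import *
s=ctrl.read_state();print(s['clock'],s['eef_pos'],s['tool_rot'],s['force'])
im=eyes.get_image("wrist");cv2.imwrite("pics/w2.png",im[...,::-1]);np.save("w2.npy",np.r_[s['eef_pos'],s['tool_rot']])
cp=cam("wrist",s);print(proj(cp,[568,-166,161]),proj(cp,[568,-166,90]),proj(cp,[561.5,-162.5,90]))
E
```

```text
2.9 [ 553.5 -254.5  290.3] [-3.1 -0.   1.4] [ 0.2  0.6 -0.3]
[319.3  91.8] [319.1  97.1] [311.2  94.2]
```

View pics/w2.png

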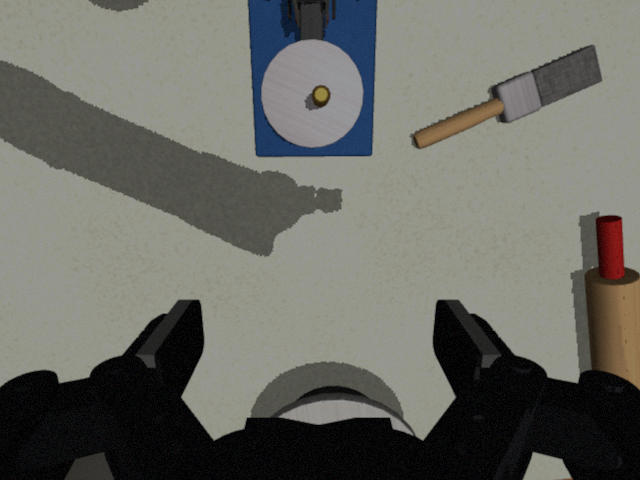

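```bash
python3 - <<'E'
from h import *
s=ctrl.read_state();cp=cam("wrist",s)
print(onz(cp,321,95,161),onz(cp,312,93,90));print(go([569,-168,190],1.41,s))
E
```

```text
[ 568.8 -168.8  161. ] [ 562.3 -162.1   90. ]
(array([ 8.8,  0.2, 10. ]), array([-0. , -0. ,  0.2]))
```

Emit:
{"api": "move_arm", "payload": {"increments": [[8.8, 0.2, 0, 0, 0, 0], [8.8, 0.2, 0, 0, 0, 0], [8.8, 0.2, 5, 0, 0, 0], [8.8, 0.2, 10, 0, 0, 0], [8.8, 0.2, 10, 0, 0, 0], [8.8, 0.2, 10, 0, 0, 0]]}}

```text
clock: 3.55
eef_pos: [569.0, -170.2, 190.9]
tool_rot: [-3.141, 0.0, 1.411]
force: [0.9, -0.1, 0.8]
width: 85.3
```

```bash
python3 - <<'E'
from h import *
s=ctrl.read_state();print(s['clock'],s['eef_pos'],s['tool_rot'],s['force'])
im=eyes.get_image("wrist");cv2.imwrite("pics/w3.png",im[...,::-1])
for n in("scene","side"): cv2.imwrite(f"pics/{n}3.png",eyes.get_image(n)[...,::-1])
cp=cam("wrist",s);print(proj(cp,[569,-168,161]),proj(cp,[569,-168,90]),proj(cp,[562,-162.5,90]))
print(go([568,174,90],1.41,s),go([568,174,220],1.41,s))
E
```

```text
3.55 [ 569.  -170.2  190.9] [-3.1  0.   1.4] [ 0.9 -0.1  0.8]
[318.1 255.1] [318.2 221.2] [307.1 215.2]
(array([34. , -5.6, 10.1]), array([-0.,  0.,  0.])) (array([34. , -5.6, -2.9]), array([-0.,  0.,  0.]))
```

View pics/w3.png

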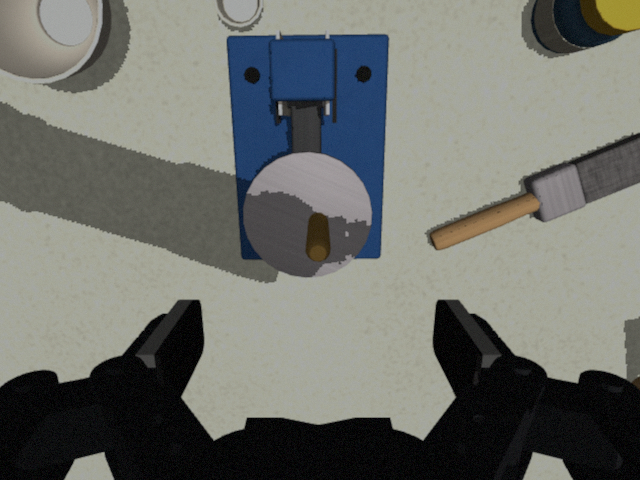

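The pin tip is at (318,254) and its foot at about (318,219), both matching my estimate of (569,-168). Now I'll hover over the nearest collar.

Emit:
{"api": "move_arm", "payload": {"increments": [[33.8, -5.6, -2, 0, 0, 0], [33.8, -5.6, -2, 0, 0, 0], [33.8, -5.6, -2, 0, 0, 0], [33.8, -5.6, -2, 0, 0, 0], [33.8, -5.6, -2, 0, 0, 0], [33.8, -5.6, -2, 0, 0, 0], [33.8, -5.6, -2, 0, 0, 0], [33.8, -5.6, 2, 0, 0, 0], [33.8, -5.6, 6, 0, 0, 0], [33.8, -5.6, 11, 0, 0, 0], [33.8, -5.6, 11, 0, 0, 0], [33.8, -5.6, 11, 0, 0, 0]]}}

```text
clock: 4.9
eef_pos: [568.8, 172.2, 82.1]
tool_rot: [3.14, -0.001, 1.41]
force: [0.2, 0.1, 0.2]
width: 85.6
```

```bash
python3 - <<'E'
from h import *
s=ctrl.read_state();print(s['clock'],s['eef_pos'],s['tool_rot'],s['force'])
im=eyes.get_image("wrist");cv2.imwrite("pics/w4.png",im[...,::-1]);im=im.astype(int)
h=cv2.cvtColor(im.astype(np.uint8),cv2.COLOR_RGB2HSV);print(h[270,290],h[255,318])
cp=cam("wrist",s);print(proj(cp,[568,171,32]),proj(cp,[568+28,171,32]))
E
```

```text
4.9 [568.8 172.2  82.1] [ 3.1 -0.   1.4] [0.2 0.1 0.2]
[  9 156 108] [ 11 162  55]
[317.5 249.1] [365.4 241.7]
```

View pics/w4.png

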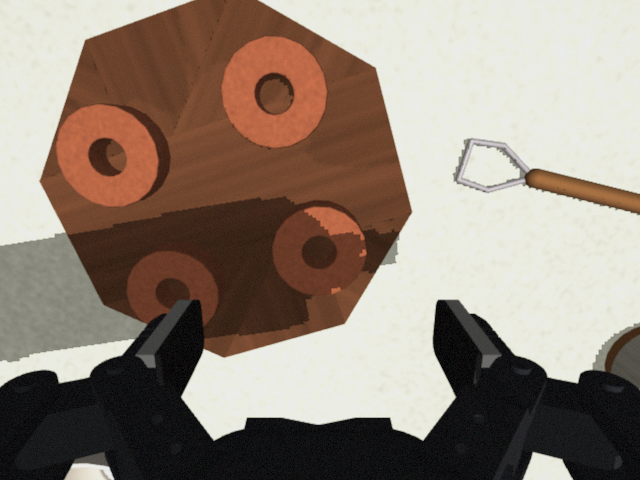

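Emit:
{"api": "move_arm", "payload": {"increments": [[0, 0, 3, 0, 0, 0], [0, 0, 6, 0, 0, 0], [0, 0, 6.9, 0, 0, 0], [0, 0, 6.9, 0, 0, 0], [0, 0, 6.9, 0, 0, 0]]}}

```text
clock: 5.45
eef_pos: [569.5, 172.6, 13.7]
tool_rot: [3.138, -0.002, 1.41]
force: [-0.4, 0.6, -0.1]
width: 85.3
```

Emit:
{"api": "move_arm", "payload": {"grip": -1, "increments": [[0, 0, 0, 0, 0, 0], [0, 0, 0, 0, 0, 0], [0, 0, 0, 0, 0, 0], [0, 0, 0, 0, 0, 0], [0, 0, 0, 0, 0, 0], [0, 0, 0, 0, 0, 0], [0, 0, 0, 0, 0, 0], [0, 0, 0, 0, 0, 0]]}}

```text
clock: 6.25
eef_pos: [567.5, 172.3, 11.3]
tool_rot: [-3.141, 0.0, 1.411]
force: [0.8, 0.3, 0.4]
width: -0.1
```

```bash
python3 - <<'E'
from h import *
s=ctrl.read_state();print(s['clock'],s['eef_pos'],s['tool_rot'],s['force'],s['width'])
print(go([569,-168,200],1.41,s))
s2=dict(s);s2['eef_pos']=np.array([568.8,172.2,82.1]);cp=cam("wrist",s2)
for q in [(320,247.5),(108,156),(274.5,93),(173,287)]: print(q,onz(cp,*q,32))
E
```

```text
6.25 [567.5 172.3  11.3] [-3.1  0.   1.4] [0.8 0.3 0.4] -0.07546995537565701
(array([-33.6,   5.6, -18.9]), array([-0.,  0.,  0.]))
(320, 247.5) [569.5 171.7  32. ]
(108, 156) [464.4 241.7  32. ]
(274.5, 93) [559.6 258.8  32. ]
(173, 287) [478.8 161.2  32. ]
```

The fingers shut to 0 mm, so the grasp missed. I'll look before doing anything else.

```bash
python3 - <<'E'
from h import *
ims=[eyes.get_image(n)[...,::-1] for n in("wrist","side","scene")]
for n,i in zip(("wrist","side","scene"),ims): cv2.imwrite(f"pics/{n}5.png",i)
a=cv2.resize(ims[0],(400,300));b=cv2.resize(ims[1][150:300,130:330],(400,300));c=cv2.resize(ims[2][250:420,330:530],(400,300))
cv2.imwrite("pics/c5.png",np.vstack([np.hstack([a,b]),np.hstack([c,c*0])]))
E
```

```text
(no output)
```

View pics/c5.png

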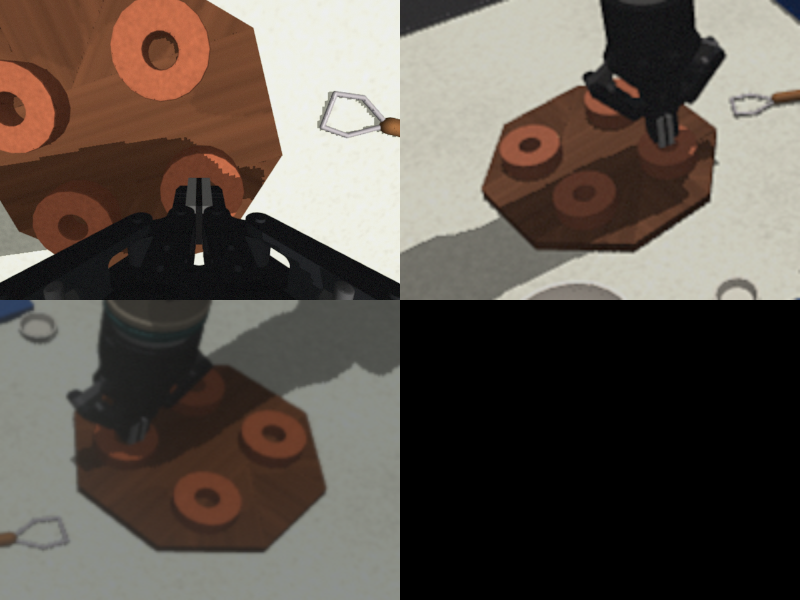

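```bash
python3 - <<'E'
from h import *
c1,c2=cam("scene"),cam("side")
print(tri([ray(c1,397,328),ray(c2,263,222)]))
for n,c in(("scene",c1),("side",c2)):
  for z in (11,32): print(n,z,proj(c,[568,172,z]))
cp=cam("wrist",ctrl.read_state());print(proj(cp,[568,172,11.5]),proj(cp,[569.5,171.7,32]))
im=cv2.imread("pics/side5.png")[195:255,230:300];i2=cv2.imread("pics/scene5.png")[285:360,365:440]
cv2.imwrite("pics/c6.png",np.hstack([cv2.resize(im,(400,343),interpolation=cv2.INTER_CUBIC),cv2.resize(i2,(343,343),interpolation=cv2.INTER_CUBIC)]))
E
```

```text
(array([566.7, 174.1,  30.8]), [np.float64(3.762909161989756), np.float64(3.7629091619898105)])
scene 11 [392.4 334.1]
scene 32 [393.5 327.4]
side 11 [263.  229.7]
side 32 [262.1 221.7]
[319.9 282.1] [323.9 302.4]
```

View pics/c6.png

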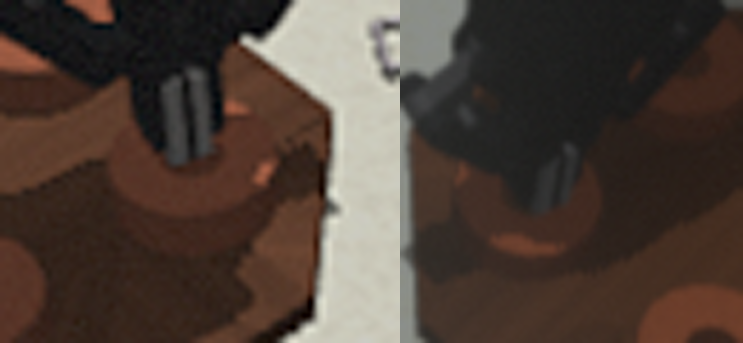

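Emit:
{"api": "move_arm", "payload": {"increments": [[0, 0, -3, 0, 0, 0], [0, 0, -6, 0, 0, 0], [0, 0, -7, 0, 0, 0], [0, 0, -7, 0, 0, 0], [0, 0, -7, 0, 0, 0]]}}

```text
clock: 6.9
eef_pos: [566.9, 172.4, 80.7]
tool_rot: [-3.14, 0.0, 1.411]
force: [-0.3, 0.5, -0.3]
width: -0.3
```

```bash
python3 - <<'E'
from h import *
s=ctrl.read_state();print(s['clock'],s['eef_pos'],s['force'],s['width'])
W=eyes.get_image("wrist")[...,::-1];cv2.imwrite("pics/wrist7.png",W)
S=eyes.get_image("side")[...,::-1];cv2.imwrite("pics/side7.png",S)
C=eyes.get_image("scene")[...,::-1];cv2.imwrite("pics/scene7.png",C)
for n in("scene","side"):
  c=cam(n);print(n,proj(c,s['eef_pos']),proj(c,[569.5,171.7,32]))
a=cv2.resize(S[140:260,220:320],(400,480),interpolation=cv2.INTER_CUBIC);b=cv2.resize(C[250:370,340:440],(400,480),interpolation=cv2.INTER_CUBIC)
cv2.imwrite("pics/c7.png",np.hstack([a,b]))
E
```

```text
6.9 [566.9 172.4  80.7] [-0.3  0.5 -0.3] -0.25031951718779316
scene [397.  310.7] [392.7 327.7]
side [259.1 202.2] [262.9 221.5]
```

View pics/c7.png

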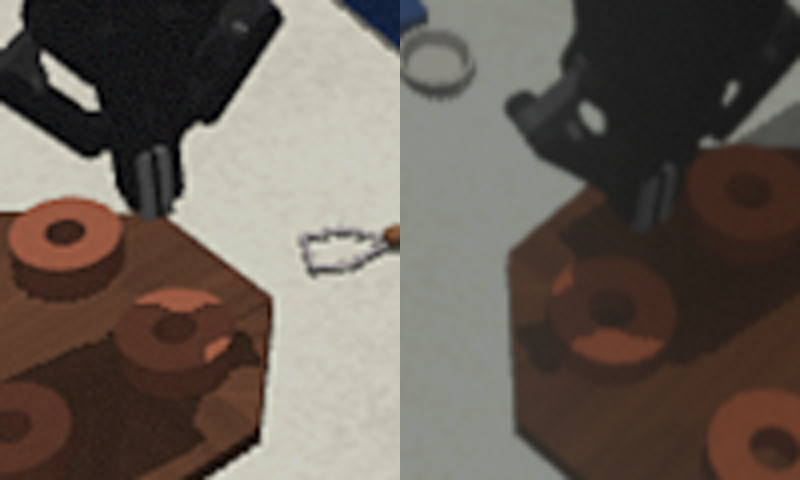

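```bash
python3 - <<'E'
from h import *
c1,c2=cam("scene"),cam("side")
print('tip',tri([ray(c1,400,307),ray(c2,257.5,193.7)]))
print('collar bore',tri([ray(c1,340+212/4,250+308/4),ray(c2,220+176/4,140+328/4)]))
print('pin check','tip',proj(c1,[569,-168,161]),proj(c2,[569,-168,161]))
print(ctrl.read_state()['qpos'])
E
```

```text
tip (array([567.4, 177.2,  97. ]), [np.float64(0.5075232334481597), np.float64(0.5075232334480628)])
collar bore (array([569.5, 170.2,  32. ]), [np.float64(1.3949150019980632), np.float64(1.3949150019982377)])
pin check tip [282.1 168. ] [393.5 301.6]
[-0.6  0.7  0.4  1.8 -0.4  0.7 -0.1]
```

Emit:
{"api": "move_arm", "payload": {"grip": 1, "increments": [[0, 0, 0, 0, 0, 0], [0, 0, 0, 0, 0, 0], [0, 0, 0, 0, 0, 0], [0, 0, 0, 0, 0, 0], [0, 0, 0, 0, 0, 0], [0, 0, 0, 0, 0, 0], [0, 0, 3, 0, 0, 0], [0, 0, 6, 0, 0, 0], [0, 0, 7.0, 0, 0, 0], [0, 0, 7.3, 0, 0, 0], [0, 0, 7.3, 0, 0, 0]]}}

```text
clock: 8.15
eef_pos: [568.0, 172.2, 8.8]
tool_rot: [3.141, -0.0, 1.41]
force: [-0.0, -0.1, -0.4]
width: 85.5
```

Emit:
{"api": "move_arm", "payload": {"grip": 0.1, "increments": [[0, 0, 0, 0, 0, 0], [0, 0, 0, 0, 0, 0], [0, 0, 0, 0, 0, 0], [0, 0, 0, 0, 0, 0], [0, 0, 0, 0, 0, 0]]}}

```text
clock: 8.65
eef_pos: [567.7, 172.4, 8.7]
tool_rot: [3.141, -0.0, 1.411]
force: [0.2, -0.0, 0.2]
width: 47.0
```

Still closing above the collar. I'll open and go 5 mm lower.

Emit:
{"api": "move_arm", "payload": {"grip": 1, "increments": [[0, 0, 0, 0, 0, 0], [0, 0, 0, 0, 0, 0], [0, 0, 0, 0, 0, 0], [0, 0, 0, 0, 0, 0], [0, 0, 0.5, 0, 0, 0], [0, 0, 0.5, 0, 0, 0]]}}

```text
clock: 9.25
eef_pos: [567.0, 172.2, 2.7]
tool_rot: [-3.14, 0.0, 1.411]
force: [0.1, -0.9, -0.3]
width: 85.0
```

Emit:
{"api": "move_arm", "payload": {"grip": 0.1, "increments": [[0, 0, 0, 0, 0, 0], [0, 0, 0, 0, 0, 0], [0, 0, 0, 0, 0, 0], [0, 0, 0, 0, 0, 0], [0, 0, 0, 0, 0, 0]]}}

```text
clock: 9.75
eef_pos: [567.7, 172.3, 4.4]
tool_rot: [3.141, -0.001, 1.41]
force: [-1.0, -1.3, 7.8]
width: 50.7
```

Emit:
{"api": "move_arm", "payload": {"grip": 1, "increments": [[0, 0, -0.5, 0, 0, 0], [0, 0, -0.5, 0, 0, 0], [0, 0, -0.5, 0, 0, 0], [0, 0, -0.5, 0, 0, 0], [0, 0, 0.4, 0, 0, 0], [0, 0, 0.8, 0, 0, 0], [0, 0, 0.8, 0, 0, 0]]}}

```text
clock: 10.45
eef_pos: [566.6, 172.1, -5.8]
tool_rot: [-3.14, 0.001, 1.411]
force: [-0.8, -0.3, -0.3]
width: 85.2
```

Emit:
{"api": "move_arm", "payload": {"grip": 0.1, "increments": [[0, 0, 0, 0, 0, 0], [0, 0, 0, 0, 0, 0], [0, 0, 0, 0, 0, 0], [0, 0, 0, 0, 0, 0], [0, 0, 0, 0, 0, 0]]}}

```text
clock: 10.95
eef_pos: [568.0, 172.3, -4.0]
tool_rot: [3.141, -0.0, 1.41]
force: [0.2, -0.6, 4.8]
width: 52.6
```

Emit:
{"api": "move_arm", "payload": {"grip": 1, "increments": [[0, 0, 0, 0, 0, 0], [0, 0, 0, 0, 0, 0], [0, 0, 0, 0, 0, 0], [0, 0, 0, 0, 0, 0], [0, 0, 0.3, 0, 0, 0], [0, 0, 0.6, 0, 0, 0], [0, 0, 0.6, 0, 0, 0]]}}

```text
clock: 11.65
eef_pos: [567.1, 172.2, -11.2]
tool_rot: [-3.141, 0.0, 1.411]
force: [0.2, -0.1, -0.0]
width: 85.3
```

Emit:
{"api": "move_arm", "payload": {"grip": 0.1, "increments": [[0, 0, 0, 0, 0, 0], [0, 0, 0, 0, 0, 0], [0, 0, 0, 0, 0, 0], [0, 0, 0, 0, 0, 0], [0, 0, 0, 0, 0, 0]]}}

```text
clock: 12.15
eef_pos: [568.0, 172.3, -10.1]
tool_rot: [3.141, -0.0, 1.41]
force: [-0.3, -0.9, 4.7]
width: 53.1
```

```bash
python3 - <<'E'
from h import *
s=ctrl.read_state();print(s['clock'],s['eef_pos'],s['force'],s['torque'],s['width'])
for n in ("wrist","side","scene"): cv2.imwrite(f"pics/{n}8.png",eyes.get_image(n)[...,::-1])
im=cv2.imread("pics/wrist8.png");h=cv2.cvtColor(im,cv2.COLOR_BGR2HSV)
def cls(p):
    H,S,V=map(int,p)
    return '#' if V<40 and S<120 else 'C' if H<13 and S>140 and V>95 else 'c' if H<13 and S>130 else 'b' if S>90 else '.'
for v in range(150,420,9): print(v,''.join(cls(h[v,u]) for u in range(150,480,4)))
E
```

```text
12.15 [568.  172.3 -10.1] [-0.3 -0.9  4.7] [-0.1  0.3 -0. ] 53.13339893307986
150 CcCCCCCCCCCCCCCCCCCCCCCCCCCCCCCCCCCCCCcCCCCCCCCCCCCCCCCCCCCCCCCCCCCCCCCCCC.........
159 CCCCCCCCCCCCCCCCCCCCCCCCCCCCCCCCCCcCCCCCCCCCCCCCCCCCCCCCCCCCCCCCCCCCCCCCCC.........
168 CCCCCCCCCCCCCCCCCCCCCCCCCCCCCCCCCCCCCCCCCCCCCCCCCCCCCCcCCCCCCCCCCCCCCCCCCCC........
177 CCCCCCCCCCCCCCCCCCCCCcCCCCCCCCCCCCCCCCCCCCCCCCCCCCCCCCcCCCCCCCCCCCCCcCCCCCC........
186 CCCCCCCCCcCCCCCCCCCCCCCCCCCCCCCCCCCCCCCCCCCCCCCCbCCCCCCCCCCCCCCCcCCCCCCCCCCC.......
195 CCCCCCCCCCCCCCCCCCCCCCCCCCCCCCCCCCCCCCCCCCCCCCCCCCCCCCCCCCCCCCCCCCCCCCCCCCCC.......
204 CCCCCCCCCCCCCCCCCCCCCCCCCCCCCCCCCCCCCCCCCCCCCCCCCCCCCCCCCCCCCCCCCCCCCCCCCCCCC......
213 CCCCCCCCCCCCCCCCCCCCCCCCCCCCCCCCCCCCCCCCCCCcCCCCCCCCCCCCCcCCCCCCCCCCCCCCCCCCC......
222 CCCCCCCCCCCCCCCCCCCCCCCCCCCCCCCCCCCCCcCCCCCCCCCCCCCCCCCCCCCCCCCCCCCCCCCCCCCCcC.....
231 CCcCCcCCCCCCCCCCCCCCCCCCCCCCCCcbcCCCCCcCCcCCCCCCCCCCCCCCCCCCCCCCCCCCCCCCCCCCCC.....
240 CCCCCCCCcccccbcCCccccccbcbccccccccccccccccCCCCCCCCCCCCCCCCCCCCCCCCCCCCCCCCCCbCC....
249 cccccccccccccbbccccccbcbccccccccccbcccccccccccCCCC
[... 917 characters left out ...]
 cccccb########b##..##c##CCCCCCCCCCCCcccccccccccccCCCCCCCCCCCCb#####.#####...###....
357 ccc#################b###cCCCCCCCCCCCCCcccccccccCCCCCCCCCCCCCCb###################..
366 #######################bccCCCCCCCCCCCCCCCCCCCCCCCCCCCCCCCCCCCc#####################
375 #######################cccccCCCCCCCCCCCCCCCCCCCCCCCCCCCCCCCCC.#####################
384 ######################cccbccccCCCCCCCCCCCCCCCCCCCCCCCCCCCCCC...#################...
393 #####################ccccccccbccbcCCCCCCCCCCCCCCCCCCCCCCCC......####b###########...
402 ######################ccccbccccccbcbccccccccCCCCCCcCCCCCC.......####b##############
411 ####################b#ccbccccccccccccbcbcccccCCCCCCCCCC........####################
```

The character map shows the collar centred between the pads at about (318,335). A width of 53 mm is therefore a real grip, and the visible collar diameter also comes out at about 53 mm. The finger ends sit further back than the TCP, so I'll re-grip a little higher to keep the palm clear of the pin.

Emit:
{"api": "move_arm", "payload": {"grip": 1, "increments": [[0, 0, 0, 0, 0, 0], [0, 0, 0, 0, 0, 0], [0, 0, 0, 0, 0, 0], [0, 0, -0.5, 0, 0, 0], [0, 0, -0.5, 0, 0, 0]]}}

```text
clock: 12.8
eef_pos: [568.0, 172.4, -5.1]
tool_rot: [3.141, -0.0, 1.411]
force: [0.3, -0.2, 0.5]
width: 85.2
```

Emit:
{"api": "move_arm", "payload": {"grip": -1, "increments": [[0, 0, 0, 0, 0, 0], [0, 0, 0, 0, 0, 0], [0, 0, 0, 0, 0, 0], [0, 0, 0, 0, 0, 0], [0, 0, 0, 0, 0, 0], [0, 0, 0, 0, 0, 0]]}}

```text
clock: 13.4
eef_pos: [567.7, 172.3, -5.1]
tool_rot: [3.141, -0.0, 1.41]
force: [-1.0, -0.1, 5.1]
width: 52.5
```

Emit:
{"api": "move_arm", "payload": {"increments": [[0, 0, -0.5, 0, 0, 0], [0, 0, -2, 0, 0, 0], [0, 0, -6, 0, 0, 0], [0, 0, -6, 0, 0, 0], [0, 0, -6, 0, 0, 0]]}}

```text
clock: 13.9
eef_pos: [568.4, 172.7, 56.0]
tool_rot: [3.139, -0.001, 1.411]
force: [-0.2, 0.2, -1.3]
width: 52.5
```

```bash
python3 - <<'E'
from h import *
s=ctrl.read_state();print(s['clock'],s['eef_pos'],s['force'],s['torque'],s['width'])
for n in ("wrist","side","scene"): cv2.imwrite(f"pics/{n}9.png",eyes.get_image(n)[...,::-1])
a=[cv2.imread(f"pics/{n}9.png") for n in("wrist","side","scene")]
A=a[0][220:480,140:500];B=cv2.resize(a[1][130:260,200:330],(390,390));C=cv2.resize(a[2][230:360,330:460],(390,390))
cv2.imwrite("pics/c9.png",np.hstack([B,C]))
E
```

```text
13.9 [568.4 172.7  56. ] [-0.2  0.2 -1.3] [-0.   0.   0.1] 52.5056142378711
```

View pics/c9.png

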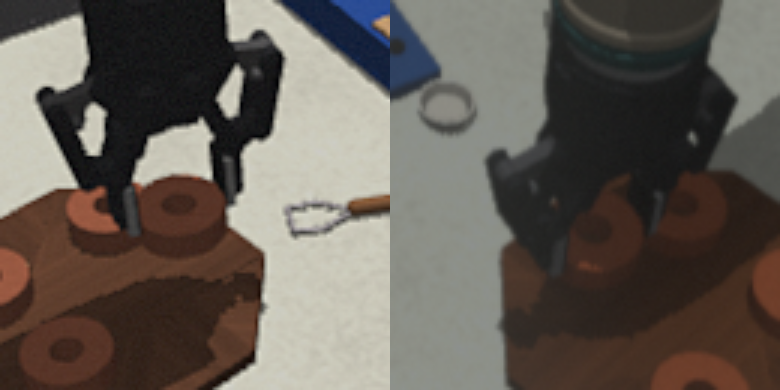

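```bash
python3 - <<'E'
from h import *
s=ctrl.read_state()
s2=dict(s);s2['eef_pos']=np.array([567.8,172.3,-10.5]);cp=cam("wrist",s2)
print(onz(cp,318,336,32), proj(cp,[567.8,172.3,32]))
h=cv2.cvtColor(cv2.imread("pics/wrist9.png"),cv2.COLOR_BGR2HSV)
m=((h[...,0]<13)&(h[...,1]>120)&(h[...,2]>60)).astype(np.uint8)
for v in range(240,430,9): print(v,''.join('C' if (h[v,u][0]<13 and h[v,u][1]>120 and h[v,u][2]>95) else 'c' if (h[v,u][0]<13 and h[v,u][1]>120) else '#' if h[v,u][2]<45 else '.' for u in range(220,420,4)))
print(go([569,-168,215],1.41,s))
E
```

```text
[567.2 169.9  32. ] [318.7 329.7]
240 cccc.cc.ccccc..c.ccccccccc.cccccCcccCCCCccccCCCCC.
249 cccccc.c..c.ccccccccccccccccccccccccccccccccccC...
258 c.ccccccccc.cccccccccccccccccccccccccccccccccC....
267 cccccccccccccccccCCCCCCCCCCCCCCCCccccc.ccccc......
276 cccccccc.ccccCCCCCCCCCCCCCCCCCCCCCCCCcccccc.......
285 ccc.cccccccCCCCCCCCCCCCCCCCCCCCCCCCCCCCCcc........
294 cc....##cCCCCCCCCCCCCCCCCCCCCCCCCCCCCCCCCc##......
303 #....##cCCCCCCCCCCCCCCCCCCCCCCCCCCCCCCCCCCc##....#
312 ....###CCCCCCCCCCCCCcccccCCCCCCCCCCCCCCCCCC###....
321 ...####CCCCCCCCCCCcccccCCCCCCcccCCCCCCCCCCC####...
330 ..#####CCCCCCCCCCCccccccccccccccCCCCCCCCCCC#####..
339 .######CCCCCCCCCCCcccccccccccccCCCCCCCCCCCC######.
348 #######cCCCCCCCCCCCCccccccccccCCCCCCCCCCCC.c#####.
357 #######CCCCCCCCCCCCCCCCCCCCCCCCCCCCCCCCCC..#######
366 ######CCCCCCCCCCCCCCCCCCCCCCCCCCCCCCCCCC....######
375 #####........CCCCCCCCCCCCCCCCCCCCCCCC........#####
384 #####............CCCCCCCCCCCCCCCC............###c#
393 ####..........................................####
402 ####..........................................####
411 #####........................................#####
420 #####..###########..............###########..#####
429 ######.###########################################
(array([-33.6,   5.6, -16.1]), array([-0.1,  0. ,  0. ]))
```

Emit:
{"api": "move_arm", "payload": {"increments": [[0, 0, -5, 0, 0, 0], [0, 0, -10, 0, 0, 0], [-3, 0.5, -13, 0, 0, 0], [-8, 1.3, -13, 0, 0, 0], [-12, 2, -13, 0, 0, 0], [-16, 2.7, -13, 0, 0, 0], [-20, 3.3, -13, 0, 0, 0], [-24, 4, -13, 0, 0, 0], [-28, 4.6, -13, 0, 0, 0], [-31, 5.1, -13, 0, 0, 0], [-33.4, 5.5, -13, 0, 0, 0], [-33.4, 5.5, -13, 0, 0, 0], [-33.4, 5.5, -13, 0, 0, 0]]}}

```text
clock: 15.35
eef_pos: [567.7, -166.3, 183.3]
tool_rot: [-3.139, -0.001, 1.409]
force: [-0.5, 1.1, -0.2]
width: 52.8
```

```bash
python3 - <<'E'
from h import *
s=ctrl.read_state();print(s['clock'],s['eef_pos'],s['force'],s['torque'],s['width'])
print(go([569.4,-165.5,150],1.41,s))
for n in ("wrist","side","scene"): cv2.imwrite(f"pics/{n}10.png",eyes.get_image(n)[...,::-1])
S=cv2.imread("pics/side10.png")
h=cv2.cvtColor(S,cv2.COLOR_BGR2HSV)
for v in range(262,345,3): print(v,''.join('C' if (p[0]<12 and p[1]>130) else 'y' if (11<p[0]<28 and p[1]>110) else '#' if p[2]<45 else 'B' if (p[1]>110 and 95<p[0]<130) else '.' for p in h[v,345:445]))
E
```

```text
15.35 [ 567.7 -166.3  183.3] [-0.5  1.1 -0.2] [ 0.  0. -0.] 52.845032322582554
(array([0.1, 0.2, 3.3]), array([-0.1, -0. , -0.1]))
262 BBBBBBBBBBBB##############################CCCCCCCCCCCCCCCCCCCCCCCCCCCCCCC.#####.................B...
265 BBBBBBBBBBBBBBy#########################CCCCCCCCCCC..CCCCCCC.CCCCCCCCCCCCCCC###.....................
268 BBBBBBBBBBBBBBBB#####################....CCCCCCCCCC.CCCCCCCC.CCCCCCCCCCCCCCCCC......................
271 BBBBBBBBBBBBBB.......############......#CCCCCCCCCCCCCCCCCCCCC.CCCCCCCCCCCCCCC.......................
274 BBBBBBB.............############........CCCCCCC.........CCCC...CCCCCCCCCCCCCCC......................
277 .....................###########......#CCCCCCCCCCCC........CCCCCCCCCCCCCCCCCC.......................
280 ........................#######........CCCCCCCCCCCCCCCCCCCCCCCCCCCCCCCCCCCCCC.......................
283 ..........................#####......#CCCCCCCCCCCCCCCCCCCCCCCCCCCCCCCCCCCCCC........................
286 .....................BBB...............CCCCCCCCCCCCCCCCCCCCCCCCCCCCCCCCCCCC.........................
289 ...........###......
[... 1270 characters left out ...]
........yyyyyyyyyy....................................................
328 BB....................................yyyyyyyyy.....................................................
331 BB....................................yyyyyyyyy.....................................................
334 BBB.................................................................................................
337 BBB.................................................................................................
340 BBBB................................................................................................
343 BBBBBB..............................................................................................
```

```bash
cat > pan.py <<'E'
from h import *
def pan(f):
    h=cv2.cvtColor(cv2.imread(f),cv2.COLOR_BGR2HSV);o=[]
    for u in range(372,396):
        b=(h[335:400,u,1]>90)&(h[335:400,u,0]>95)&(h[335:400,u,0]<130)
        if b.any(): o.append(335+b.argmax())
    return np.median(o)
def sink(f,v0=None):
    c=cam("side");near=np.array([562,-163])+45*np.array([-.59,-.81])
    t=[proj(c,[*near,z-6])[1] for z in (105,35)]
    return (pan(f)-t[0])/(t[1]-t[0])*70
def look(k):
    s=ctrl.read_state();cv2.imwrite(f"pics/side{k}.png",eyes.get_image("side")[...,::-1])
    print(s['clock'],s['eef_pos'],s['force'],s['width'],'sink',sink(f"pics/side{k}.png"));return s
E
python3 -c "
from pan import *
for k in (0,3,10): print(k,pan(f'pics/side{k}.png'),sink(f'pics/side{k}.png'))"
```

```text
0 363.0 8.454370700844635
3 363.0 8.454370700844635
10 363.0 8.454370700844635
```

Emit:
{"api": "move_arm", "payload": {"increments": [[0.1, 0.1, 1.5, 0, 0, 0], [0.1, 0.1, 3, 0, 0, 0], [0.1, 0.1, 4, 0, 0, 0], [0.1, 0.1, 4.5, 0, 0, 0], [0.1, 0.1, 5, 0, 0, 0], [0.1, 0.1, 5.5, 0, 0, 0], [0.1, 0.1, 5.5, 0, 0, 0]]}}

```text
clock: 16.2
eef_pos: [569.5, -165.2, 129.0]
tool_rot: [-3.141, -0.0, 1.411]
force: [-0.2, -0.7, -1.2]
width: 53.3
```

```bash
python3 -c "
from pan import *
look(11)"
```

```text
16.2 [ 569.5 -165.2  129. ] [-0.2 -0.7 -1.2] 53.29071726133298 sink 8.454370700844635
```

Emit:
{"api": "move_arm", "payload": {"increments": [[0, 0, 0.5, 0, 0, 0], [0, 0, 1, 0, 0, 0], [0, 0, 1.5, 0, 0, 0], [0, 0, 2, 0, 0, 0], [0, 0, 2.5, 0, 0, 0], [0, 0, 2.5, 0, 0, 0]]}}

```text
clock: 16.85
eef_pos: [569.1, -165.1, 103.5]
tool_rot: [-3.14, -0.0, 1.411]
force: [-0.0, 0.9, -0.6]
width: 52.6
```

```bash
python3 -c "
from pan import *
look(12)"
```

```text
16.85 [ 569.1 -165.1  103.5] [-0.   0.9 -0.6] 52.585656104461926 sink 8.454370700844635
```

Emit:
{"api": "move_arm", "payload": {"increments": [[0, 0, 0.5, 0, 0, 0], [0, 0, 1, 0, 0, 0], [0, 0, 1.5, 0, 0, 0], [0, 0, 2, 0, 0, 0], [0, 0, 2.2, 0, 0, 0], [0, 0, 2.2, 0, 0, 0]]}}

```text
clock: 17.5
eef_pos: [569.4, -165.3, 81.9]
tool_rot: [-3.141, -0.0, 1.41]
force: [-1.4, -0.6, -0.7]
width: 52.8
```

```bash
python3 -c "
from pan import *
look(13)"
```

```text
17.5 [ 569.4 -165.3   81.9] [-1.4 -0.6 -0.7] 52.766830006184755 sink 8.454370700844635
```

Emit:
{"api": "move_arm", "payload": {"increments": [[0, 0, 0.2, 0, 0, 0], [0, 0, 0.4, 0, 0, 0], [0, 0, 0.6, 0, 0, 0], [0, 0, 0.8, 0, 0, 0], [0, 0, 0.8, 0, 0, 0]]}}

```text
clock: 18.05
eef_pos: [569.5, -165.2, 74.1]
tool_rot: [-3.141, -0.0, 1.411]
force: [0.0, 0.3, -0.7]
width: 52.6
```

```bash
python3 -c "
from pan import *
look(14)"
```

```text
18.05 [ 569.5 -165.2   74.1] [ 0.   0.3 -0.7] 52.55530022052979 sink 11.18393098954796
```

Emit:
{"api": "move_arm", "payload": {"increments": [[0, 0, 0.2, 0, 0, 0], [0, 0, 0.4, 0, 0, 0], [0, 0, 0.6, 0, 0, 0], [0, 0, 0.8, 0, 0, 0], [0, 0, 0.9, 0, 0, 0], [0, 0, 0.9, 0, 0, 0], [0, 0, 0.9, 0, 0, 0]]}}

```text
clock: 18.8
eef_pos: [569.7, -165.4, 65.4]
tool_rot: [3.142, -0.0, 1.41]
force: [0.4, -0.7, 0.0]
width: 52.9
```

```bash
python3 - <<'E'
from pan import *
look(15)
h=cv2.cvtColor(cv2.imread("pics/side15.png"),cv2.COLOR_BGR2HSV)
for v in range(280,380,3): print(v,''.join('C' if ((p[0]<12 or p[0]>172) and p[1]>130) else 'y' if (11<p[0]<28 and p[1]>110) else '#' if p[2]<45 else 'B' if (p[1]>90 and 95<p[0]<130) else '.' for p in h[v,320:425]))
E
```

```text
18.8 [ 569.7 -165.4   65.4] [ 0.4 -0.7  0. ] 52.897976623148956 sink 19.372611855657933
280 ...............................................##########################################################
283 ..............................................###########################################################
286 ............................................#############################################################
289 ...........#...............................##......######################################################
292 ............##....................................#######################################################
295 ............CC##......##########................#########################################################
298 ............CCCC##....#####................##############################################################
301 ....BBBBBBBB..CCCC##..###.............##################################################################.
304 BBBBBBBBBBBB....CCCC##.###.....############################################.......###################....
307 BBBBBBBBBBBBB.....
[... 2027 characters left out ...]
.................BBBBBBBBBBBBBBBBBBBBBBB
364 .......BBBBBBBBBBBBBBBBBBBBBBBBBBBBBBBBBBBBBBBBBB.............................BBBBBBBBBBBBBBBBBBBBBBBBBBB
367 .........BBBBBBBBBBBBBBBBBBBBBBBBBBBBBBBBBBBBBBBBBBBBBBBBBBBBBBBBBBBBBBBBBBBBBBBBBBBBBBBBBBBBBBBBBBBBBBBB
370 ..........BBBBBBBBBBBBBBBBBBBBBBBBBBBBBBBBBBBBBBBBBBBBBBBBBBBBBBBBBBBBBBBBBBBBBBBBBBBBBBBBBBBBBBBBBBBBBBB
373 ............BBBBBBBBBBBBBBBBBBBBBBBBBBBBBBBBBBBBBBBBBBBBBBBBBBBBBBBBBBBBBBBBBBBBBBBBBBBBBBBBBBBBBBBBBBBBB
376 ..............BBBBBBBBBBBBBBBBBBBBBBBBBBBBBBBBBBBBBBBBBBBBBBBBBBBBBBBBBBBBBBBBBBBBBBBBBBBBBBBBBBBBBBBBBBB
379 ................BBBBBBBBBBBBBBBBBBBBBBBBBBBBBBBBBBBBBBBBBBBBBBBBBBBBBBBBBBBBBBBBBBBBBBBBBBBBBBBBBBBBBBBBB
```

The collar lies flat on the pan with the pin through its bore, and the pan has sunk about 11 mm. Releasing.

Emit:
{"api": "move_arm", "payload": {"grip": 1, "increments": [[0, 0, 0, 0, 0, 0], [0, 0, 0, 0, 0, 0], [0, 0, 0, 0, 0, 0], [0, 0, 0, 0, 0, 0], [0, 0, 0, 0, 0, 0], [0, 0, -1, 0, 0, 0], [0, 0, -4, 0, 0, 0], [0, 0, -8, 0, 0, 0], [0, 0, -12, 0, 0, 0], [0, 0, -13, 0, 0, 0], [0, 0, -13, 0, 0, 0]]}}

```text
clock: 19.95
eef_pos: [571.0, -165.8, 197.8]
tool_rot: [3.137, 0.0, 1.411]
force: [0.8, -0.9, -0.4]
width: 85.3
```

```bash
python3 - <<'E'
from pan import *
s=look(16)
print(go([559.5,260,90],1.41,s),go([478.8,161.2,90],1.41,s))
E
```

```text
19.95 [ 571.  -165.8  197.8] [ 0.8 -0.9 -0.4] 85.30671937271516 sink 20.737392000009596
(array([41.9, -8. , 10.7]), array([0.3, 0. , 0. ])) (array([ 30.8, -14.4,  10.7]), array([0.3, 0. , 0. ]))
```

Emit:
{"api": "move_arm", "payload": {"increments": [[5, -1, -1, 0, 0, 0], [10, -2, -1, 0, 0, 0], [15, -3, -1, 0, 0, 0], [20, -4, -1, 0, 0, 0], [25, -5, -1, 0, 0, 0], [30, -6, -1, 0, 0, 0], [35, -7, -1, 0, 0, 0], [39, -7.5, -1, 0, 0, 0], [41.7, -7.8, 3, 0, 0, 0], [41.7, -7.8, 7, 0, 0, 0], [41.7, -7.8, 11, 0, 0, 0], [41.7, -7.8, 11.5, 0, 0, 0], [41.7, -7.8, 11.5, 0, 0, 0]]}}

```text
clock: 21.3
eef_pos: [557.8, 257.7, 78.6]
tool_rot: [-3.138, 0.003, 1.41]
force: [0.4, 0.2, 0.1]
width: 85.1
```

```bash
cat > ring.py <<'E'
from h import *
def ring(k):
    s=ctrl.read_state();cv2.imwrite(f"pics/wrist{k}.png",eyes.get_image("wrist")[...,::-1])
    print(s['clock'],s['eef_pos'],s['tool_rot'],s['force'],s['width']);h=cv2.cvtColor(cv2.imread(f"pics/wrist{k}.png"),cv2.COLOR_BGR2HSV)
    cp=cam("wrist",s)
    print('tcp line, top plane',proj(cp,[*s['eef_pos'][:2],32]))
    for v in range(190,310,5): print(v,''.join('C' if (p[0]<13 and p[1]>135 and p[2]>140) else 'c' if (p[0]<13 and p[1]>120 and p[2]>75) else '.' for p in h[v,230:420:3]))
    return s
E
python3 -c "
from ring import *
ring(17)"
```

```text
21.3 [557.8 257.7  78.6] [-3.1  0.   1.4] [0.4 0.2 0.1] 85.07832022334168
tcp line, top plane [318.9 248.7]
190 ccccccccccccccccccccccccccccccccccccccccccccccc.................
195 cccccccc...........cccccccc........ccccccccccccccc..............
200 ....................ccc....cCCCCCCc....cccccccccccccc...........
205 .......................CCCCCCCCCCCCCCCCc.ccccccccccccccc........
210 .....................cccccCCCCCCCCCCCCCCCc.cccccccccccccccc.....
215 ...................cccccccccCCCCCCCCCCCCCCCcccccccccccccccccc...
220 ..................cccccccccccccCCCCCCCCCCCCC.cccccccccccccccc...
225 ................cccccccccccccccCCCCCCCCCCCCCCccccccccccccccccc..
230 ................ccccccccccccc....cCCCCCCCCCCCCcc.ccccccc.ccccc..
235 ...............ccccccccccc.........cccccccCccCc.............ccc.
240 ...............cccccccccc...........cccccccccCc.............ccc.
245 ...............cccccccccc............cccccccccc............cccc.
250 ...............cccccccccc............ccccccccCc............ccccc
255 ...............ccccccccccc..........cccccccccC.............ccccc
260 ................cccccccccccc......cccccccccccc..............cccc
265 .................cccccccccccccccccccccccccccc..............ccccc
270 .................cccccccccccccccccccccccccccc............ccccccc
275 ...................ccccccccccccccccccccccccccccccc.ccccccccccccc
280 .....................ccccccccccccccccccccccccccccccccccccccccccc
285 .......................cccccccccccccccccccccc.cccccccccccccccccc
290 .............................cccccccccccccccc.cccccccccccccccccc
295 .............................ccccccccccccccccccccccccccccccccccc
300 .............................ccccccccccccccccccccccccccccccccccc
305 ..............................cccccccccccccccccccccccccccccccccc
```

Emit:
{"api": "move_arm", "payload": {"increments": [[0.15, 0.12, 1, 0, 0, 0], [0.15, 0.12, 4, 0, 0, 0], [0.15, 0.12, 7, 0, 0, 0], [0.15, 0.12, 8.4, 0, 0, 0], [0.15, 0.12, 8.4, 0, 0, 0], [0.15, 0.12, 8.4, 0, 0, 0]]}}

```text
clock: 21.95
eef_pos: [561.8, 260.2, -2.4]
tool_rot: [3.14, -0.001, 1.41]
force: [0.5, 0.5, 0.4]
width: 85.5
```

Emit:
{"api": "move_arm", "payload": {"grip": -1, "increments": [[0, 0, 0, 0, 0, 0], [0, 0, 0, 0, 0, 0], [0, 0, 0, 0, 0, 0], [0, 0, 0, 0, 0, 0], [0, 0, 0, 0, 0, 0], [0, 0, 0, 0, 0, 0]]}}

```text
clock: 22.55
eef_pos: [561.5, 260.5, -1.3]
tool_rot: [3.14, -0.002, 1.41]
force: [-1.9, -0.8, 10.2]
width: 53.2
```

Emit:
{"api": "move_arm", "payload": {"increments": [[0, 0, -0.5, 0, 0, 0], [0, 0, -2, 0, 0, 0], [0, 0, -6, 0, 0, 0], [0, 0, -11, 0, 0, 0], [0, 0, -16, 0, 0, 0], [0, 0, -19, 0, 0, 0], [0, 0, -19, 0, 0, 0], [0, 0, -19, 0, 0, 0]]}}

```text
clock: 23.35
eef_pos: [560.7, 260.2, 187.7]
tool_rot: [3.141, -0.001, 1.411]
force: [-0.3, -1.1, -1.3]
width: 52.7
```

```bash
cat > held.py <<'E'
from h import *
def held(k):
    s=ctrl.read_state();cv2.imwrite(f"pics/wrist{k}.png",eyes.get_image("wrist")[...,::-1])
    print(s['clock'],s['eef_pos'],s['tool_rot'],s['force'],s['width']);h=cv2.cvtColor(cv2.imread(f"pics/wrist{k}.png"),cv2.COLOR_BGR2HSV)
    for v in range(258,400,6): print(v,''.join('C' if (p[0]<13 and p[1]>120 and p[2]>75) else 'c' if (p[0]<13 and p[1]>120) else '#' if p[2]<45 else '.' for p in h[v,230:410:4]))
    print(go([569.4,-165.5,185],1.41,s))
E
python3 -c "
from held import *
held(18)"
```

```text
23.35 [560.7 260.2 187.7] [ 3.1 -0.   1.4] [-0.3 -1.1 -1.3] 52.71929219710966
258 CCCccc.c..cccccCCCCCCCCCCCCCCCCccccCCCCCCC...
264 CCcc..cccccccCCCCCCCCCCCCCCCCCCCCccc.CCCCCC..
270 C.c.ccccccCCCCCCCCCCCCCCCCCCCCCCCCCccCCCCCC..
276 cccc.ccccCCCCCCCCCCCCCCCCCCCCCCCCCCCCcCCCCC..
282 cccccCccCCCCCCCCCCCCCCCCCCCCCCCCCCCCCCcCCCC..
288 ....cCCCCCCCCCCCCCCCCCCCCCCCCCCCCCCCCCcCc....
294 ...##cCCCCCCCCCCCCCCCCCCCCCCCCCCCCCCCCCc##...
300 ..###CCCCCCCCCCCCCCCCCCCCCCCCCCCCCCCCCCC###..
306 ..###CCCCCCCCCCCCCCCCCCCCCCCCCCCCCCCCCCC###..
312 .####CCCCCCCCCCCccCCCC.CCCCccCCCCCCCCCCC####.
318 #####CCCCCCCCCCCccccCCCCCccccCCCCCCCCCCC#####
324 #####CCCCCCCCCCCcccccccccccccCCCCCCCCCCC#####
330 #####CCCCCCCCCCCccccccccccc.cCCCCCCCCCCC#####
336 #####CCCCCCCCCCCCcccccccccccCCCCCCCCCCCC#####
342 #c###CCCCCCCCCCCCCCcccccccCCCCCCCCCCCCC.#####
348 #####CCCCCCCCCCCCCCCCCCCCCCCCCCCCCCCCC..#####
354 c##cCCCCCCCCCCCCCCCCCCCCCCCCCCCCCCCCC....####
360 ####..CCCCCCCCCCCCCCCCCCCCCCCCCCCCCC.....####
366 ###.......CCCCCCCCCCCCCCCCCCCCCCCC........###
372 ###..........CCCCCCCCCCCCCCCCCCC..........###
378 ##..............CCCCCCCCCCCC...............##
384 ##.........................................##
390 ##.........................................##
396 #...........................................#
(array([-41.9,   7.7,   0.2]), array([ 0.1, -0.1,  0. ]))
```

Emit:
{"api": "move_arm", "payload": {"increments": [[-5, 1, 0, 0, 0, 0], [-10, 2, 0, 0, 0, 0], [-15, 3, 0, 0, 0, 0], [-20, 4, 0, 0, 0, 0], [-25, 5, 0, 0, 0, 0], [-30, 6, 0, 0, 0, 0], [-35, 6.6, 0, 0, 0, 0], [-39, 7.2, 0, 0, 0, 0], [-42, 7.7, 0, 0, 0, 0], [-42, 7.7, 0, 0, 0, 0], [-42, 7.7, 0, 0, 0, 0]]}}

```text
clock: 24.5
eef_pos: [568.3, -167.0, 184.8]
tool_rot: [-3.138, -0.001, 1.409]
force: [0.7, 1.8, -0.8]
width: 53.1
```

```bash
python3 - <<'E'
from pan import *
s=look(19)
print(go([569.1,-167,130],1.41,s))
E
```

```text
24.5 [ 568.3 -167.   184.8] [ 0.7  1.8 -0.8] 53.149463839280045 sink 20.737392000009596
(array([0. , 0.1, 5.5]), array([-0.2, -0. , -0.1]))
```

Emit:
{"api": "move_arm", "payload": {"increments": [[0, 0.05, 2, 0, 0, 0], [0, 0.05, 4, 0, 0, 0], [0, 0.05, 4.6, 0, 0, 0], [0, 0.05, 5.2, 0, 0, 0], [0, 0.05, 5.8, 0, 0, 0], [0, 0.05, 6.4, 0, 0, 0], [0, 0.05, 6.4, 0, 0, 0]]}}

```text
clock: 25.25
eef_pos: [569.8, -166.6, 121.9]
tool_rot: [-3.141, -0.0, 1.411]
force: [0.7, 0.5, -0.2]
width: 52.8
```

```bash
python3 -c "
from pan import *
look(20)"
```

```text
25.25 [ 569.8 -166.6  121.9] [ 0.7  0.5 -0.2] 52.77000316534702 sink 20.737392000009596
```

Emit:
{"api": "move_arm", "payload": {"increments": [[0, 0, 0.6, 0, 0, 0], [0, 0, 1.2, 0, 0, 0], [0, 0, 1.8, 0, 0, 0], [0, 0, 2.4, 0, 0, 0], [0, 0, 2.4, 0, 0, 0]]}}

```text
clock: 25.8
eef_pos: [569.4, -166.6, 97.3]
tool_rot: [-3.14, -0.0, 1.411]
force: [-0.1, 0.0, -0.7]
width: 53.0
```

```bash
python3 -c "
from pan import *
look(21)"
```

```text
25.8 [ 569.4 -166.6   97.3] [-0.1  0.  -0.7] 53.015708869634786 sink 20.737392000009596
```

Engaged, and the pan hasn't moved. Lowering to contact and until the weight is transferred.

Emit:
{"api": "move_arm", "payload": {"increments": [[0, 0, 0.3, 0, 0, 0], [0, 0, 0.6, 0, 0, 0], [0, 0, 0.8, 0, 0, 0], [0, 0, 1.0, 0, 0, 0], [0, 0, 1.2, 0, 0, 0], [0, 0, 1.4, 0, 0, 0], [0, 0, 1.4, 0, 0, 0]]}}

```text
clock: 26.55
eef_pos: [570.0, -166.9, 84.1]
tool_rot: [-3.141, -0.0, 1.41]
force: [-0.4, -0.1, -0.3]
width: 52.7
```

```bash
python3 - <<'E'
from pan import *
look(22)
h=cv2.cvtColor(cv2.imread("pics/side22.png"),cv2.COLOR_BGR2HSV)
for v in range(290,385,3): print(v,''.join('C' if ((p[0]<12 or p[0]>172) and p[1]>130) else 'y' if (11<p[0]<28 and p[1]>110) else '#' if p[2]<45 else 'B' if (p[1]>90 and 95<p[0]<130) else '.' for p in h[v,325:425]))
E
```

```text
26.55 [ 570.  -166.9   84.1] [-0.4 -0.1 -0.3] 52.73430389727725 sink 24.831732433064584
290 ...................####...............##############################################################
293 .......##..........###.........#####################################################################
296 .......C##..........####..###########..##################################.......###################.
299 ....BBB.CC##.........################...#################..##########..........###################..
302 BBBBBBB...CC##........#################.###########################...........###########.....#.....
305 BBBBBBB....CCC##......########################BBB################.CCCC........############..........
308 BBBBBBBBB....CCC##.....#######################yBBB#############.yyyyyyyCCCCCCC############...#......
311 BBBBBBBBBB.....CCC##.....#################################..yyyyyyyyyyyyCCCCCCCCC########...........
314 BBBBBBBBBBBB.....CCC.......#############################.CCCyyyyyyyyyyyCCCCCCCCCCCC.####............
317 BBBBBBBBBBBBBB.....C........B#########################.CCC.yyyy
[... 1647 characters left out ...]
BBBBBBBBBBB.................................BBBBBBBBBBBBBBBBBBBBBBBBBB
368 ....BBBBBBBBBBBBBBBBBBBBBBBBBBBBBBBBBBBBBBBBBBBBBB................BBBBBBBBBBBBBBBBBBBBBBBBBBBBBBBBBB
371 .......BBBBBBBBBBBBBBBBBBBBBBBBBBBBBBBBBBBBBBBBBBBBBBBBBBBBBBBBBBBBBBBBBBBBBBBBBBBBBBBBBBBBBBBBBBBBB
374 ........BBBBBBBBBBBBBBBBBBBBBBBBBBBBBBBBBBBBBBBBBBBBBBBBBBBBBBBBBBBBBBBBBBBBBBBBBBBBBBBBBBBBBBBBBBBB
377 .........BBBBBBBBBBBBBBBBBBBBBBBBBBBBBBBBBBBBBBBBBBBBBBBBBBBBBBBBBBBBBBBBBBBBBBBBBBBBBBBBBBBBBBBBBBB
380 ...........BBBBBBBBBBBBBBBBBBBBBBBBBBBBBBBBBBBBBBBBBBBBBBBBBBBBBBBBBBBBBBBBBBBBBBBBBBBBBBBBBBBBBBBBB
383 .............#BBBBBBBBBBBBBBBBBBBBBBBBBBBBBBBBBBBBBBBBBBBBBBBBBBBBBBBBBBBBBBBBBBBBBBBBBBBBBBBBBBBBBB
```

Emit:
{"api": "move_arm", "payload": {"increments": [[0, 0, 0.2, 0, 0, 0], [0, 0, 0.4, 0, 0, 0], [0, 0, 0.6, 0, 0, 0], [0, 0, 0.7, 0, 0, 0], [0, 0, 0.7, 0, 0, 0], [0, 0, 0.7, 0, 0, 0]]}}

```text
clock: 27.2
eef_pos: [570.2, -167.0, 77.4]
tool_rot: [3.141, 0.0, 1.41]
force: [-0.6, -0.1, -0.2]
width: 52.9
```

```bash
python3 -c "
from pan import *
look(23)"
```

```text
27.2 [ 570.2 -167.    77.4] [-0.6 -0.1 -0.2] 52.91751440144662 sink 30.290853010471235
```

Emit:
{"api": "move_arm", "payload": {"grip": 1, "increments": [[0, 0, 0, 0, 0, 0], [0, 0, 0, 0, 0, 0], [0, 0, 0, 0, 0, 0], [0, 0, 0, 0, 0, 0], [0, 0, 0, 0, 0, 0], [0, 0, -1, 0, 0, 0], [0, 0, -4, 0, 0, 0], [0, 0, -8, 0, 0, 0], [0, 0, -11, 0, 0, 0], [0, 0, -12, 0, 0, 0], [0, 0, -12, 0, 0, 0]]}}

```text
clock: 28.35
eef_pos: [571.1, -167.2, 199.3]
tool_rot: [3.138, 0.0, 1.411]
force: [-0.2, -0.1, -0.5]
width: 85.6
```

```bash
python3 - <<'E'
from pan import *
s=look(24)
S=cv2.imread("pics/side24.png");C=eyes.get_image("scene")[...,::-1];cv2.imwrite("pics/scene24.png",C)
h=cv2.cvtColor(S,cv2.COLOR_BGR2HSV)
for v in range(284,335,2): print(v,''.join('R' if ((p[0]<10 or p[0]>170) and p[1]>130) else '#' if p[2]<45 else 'B' if (p[1]>90 and 95<p[0]<130) else '.' for p in h[v,322:352]), ' ', ''.join('R' if ((p[0]<10 or p[0]>170) and p[1]>130) else '#' if p[2]<45 else '.' for p in cv2.cvtColor(cv2.imread("pics/side0.png"),cv2.COLOR_BGR2HSV)[v,322:352]))
E
```

```text
28.35 [ 571.1 -167.2  199.3] [-0.2 -0.1 -0.5] 85.56383453157075 sink 30.290853010471235
284 ..............................   ..............................
286 ..............................   .........##...................
288 ..............................   ..........##..................
290 ..............................   ...........###................
292 ..............................   ...........####............###
294 ........#RR...................   ..........R..###...........###
296 ..........#R..................   ..........RR...###.........#..
298 ..........##RR................   ..........RRRR...##...........
300 ....BBBBBB.R##R..............#   ...........RRRR...##.......#..
302 BBBBBBBBBB...R#R...........#..   .............RRR...###....####
304 BBBBBBBBBB....##RR........###.   ..............RRRR...##......#
306 BBBBBBBBBB......##R...........   ...............RRRR...##......
308 BBBBBBBBBBBB....R##.......#...   ................RRRR..........
310 BBBBBBBBBBBB......##R.....##..   ............#.....RRR.........
312 BBBBBBBBBBBBBB.....##RR.....#.   ...................RRRR.......
314 BBBBBBBBBBBBBBB......##......#   ....................RRR.......
316 BBBBBBBBBBBBBBBBB.....R.......   ......................R.......
318 BBBBBBBBBBBBBBBBBB...........B   ..............................
320 BBBBBBBBBBBBBBBBBBB......BBBBB   ..............................
322 BBBBBBBBBBBBBBBBBBBB.....BBBBB   ..............................
324 BBBBBBBBBBBBBBBBBBBBBB...BBBB.   ..............................
326 BBBBBBBBBBBBBBBBBBBBBBBBBBBB..   ..............................
328 BBBBBBBBBBBBBBBBBBBBBBBBBBB...   ..............................
330 BBBBBBBBBBBBBBBBBBBBBBBBBB....   ..............................
332 BBBBBBBBBBBBBBBBBBBBBBBBBB....   ..............................
334 BBBBBBBBBBBBBBBBBBBBBBBBB.....   ..............................
```

```bash
python3 - <<'E'
import cv2,numpy as np
S=cv2.imread("pics/side24.png");C=cv2.imread("pics/scene24.png");Z=cv2.imread("pics/side0.png")
r=lambda a,s:cv2.resize(a,s,interpolation=cv2.INTER_CUBIC)
A=r(S[280:330,322:362],(400,500))
B=r(Z[280:330,322:362],(200,250));D=r(S[280:400,340:436],(200,250))
E=r(C[195:265,285:335],(200,280))
out=np.zeros((500,800,3),np.uint8);out[:,:400]=A;out[:250,400:600]=B;out[250:,400:600]=D;out[:280,600:]=E
cv2.imwrite("pics/c24.png",np.clip(out.astype(float)*1.4,0,255).astype(np.uint8))
E
```

```text
(no output)
```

View pics/c24.png

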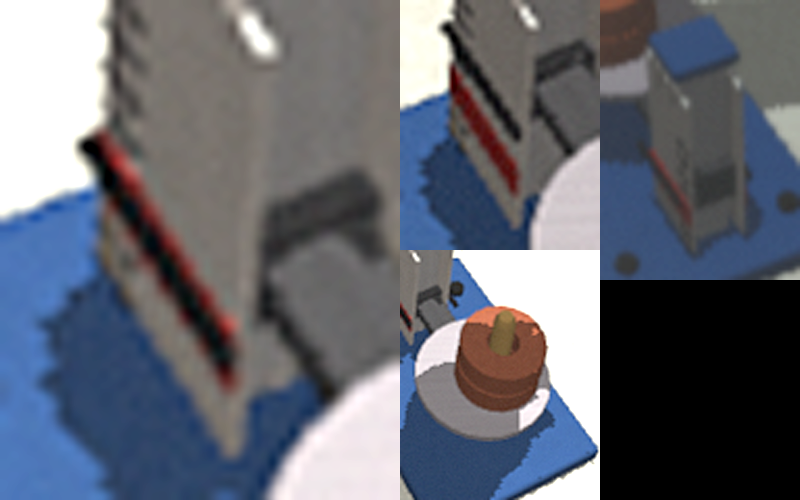

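The picture shows two collars flat on the pan and the pointer bar overlapping the red band, with red visible above and below it. The pointer stands proud of the face, so parallax matters. I'll work out the carriage value with geometry.

```bash
cat > geo.py <<'E'
from h import *
yaw=-0.16
def W(p,o=(561.8,-162.3)): # scale->world
    c,s=np.cos(yaw),np.sin(yaw);return np.array([o[0]+c*p[0]-s*p[1],o[1]+s*p[0]+c*p[1],p[2]])
E
python3 - <<'E'
from geo import *
c1,c2=cam("scene"),cam("side")
# base/cap reference: predicted vs seen
for n,c in(("side",c2),("scene",c1)):
    print(n,'base',[proj(c,W(p)).round(1) for p in [(-65,-60,15),(65,-60,15),(65,130,15),(-65,130,15)]],'cap',[proj(c,W(p)).round(1) for p in [(-17,68,138),(17,68,138),(17,112,138),(-17,112,138)]])
def mask(im):
    h=cv2.cvtColor(im,cv2.COLOR_BGR2HSV);return ((h[...,1]>90)&(h[...,0]>98)&(h[...,0]<128)).astype(np.uint8)
for n,cap,base in(("side",(325,375,248,285),(290,440,285,425)),("scene",(294,325,196,222),(245,350,205,280))):
    m=mask(cv2.imread(f"pics/{n}0.png"))
    for nm,(a,b,cc,d) in(("cap",cap),("base",base)):
        mm=np.zeros_like(m);mm[cc:d,a:b]=m[cc:d,a:b]
        k=max(cv2.findContours(mm,0,1)[0],key=cv2.contourArea)
        print(n,nm,cv2.approxPolyDP(cv2.convexHull(k),2,True)[:,0].tolist())
for k in(0,24):
    im=cv2.imread(f"pics/side{k}.png").astype(int)
    print(k)
    for u in (334,337,340,343): print(u,' '.join(f"{v}:{im[v,u,2]},{im[v,u,1]}" for v in range(286,324)))
E
```

```text
side base [array([356.7, 416.6]), array([435.7, 376.6]), array([368. , 282.7]), array([298.1, 310.7])] cap [array([346.7, 279.2]), array([368.3, 270.7]), array([352.7, 249.6]), array([331.7, 257.4])]
scene base [array([306.5, 196.1]), array([252. , 214.4]), array([287.5, 275.5]), array([346.9, 252.8])] cap [array([310.5, 195.6]), array([294. , 201.2]), array([304. , 215.9]), array([320.9, 210.1])]
side cap [[355, 254], [364, 268], [343, 275], [335, 261]]
side base [[300, 311], [331, 299], [413, 346], [434, 376], [431, 380], [357, 417], [303, 322]]
scene cap [[318, 207], [303, 213], [298, 204], [312, 200]]
scene base [[254, 216], [274, 209], [321, 219], [345, 254], [289, 275]]
0
334 286:70,66 287:65,62 288:48,48 289:25,24 290:14,17 291:9,8 292:20,23 293:38,39 294:60,53 295:74,50 296:76,53 297:62,29 298:57,9 299:59,16 300:56,14 301:46,23 302:57,36 303:68,52 304:72,65 305:54,54 306:48,48 307:66,62 308:61,57 309:48,44 310:26,33 311:22,38 312:31,43 313:29,43 314:34,46 315:28,43 316:29,43 317:29,44 318:26,40 319:30,45 320:30,41 321:23,40 322:27,42 323:30,44
337 286:77,74 287:76,71 288:77,7
[... 1950 characters left out ...]
92:83,80 293:88,84 294:87,83 295:86,82 296:87,82 297:86,81 298:87,84 299:86,82 300:86,83 301:89,84 302:86,85 303:88,84 304:91,77 305:89,61 306:80,35 307:59,18 308:24,16 309:6,11 310:14,13 311:43,16 312:67,49 313:84,80 314:90,87 315:85,81 316:90,86 317:87,83 318:68,69 319:37,50 320:25,44 321:32,48 322:31,49 323:33,50
343 286:85,81 287:88,84 288:88,84 289:89,85 290:88,84 291:88,84 292:88,83 293:90,85 294:89,84 295:87,81 296:91,87 297:87,83 298:86,83 299:86,81 300:88,83 301:88,84 302:87,83 303:88,84 304:89,85 305:88,84 306:87,83 307:86,85 308:90,82 309:94,69 310:88,56 311:68,34 312:36,19 313:10,17 314:6,10 315:21,26 316:45,36 317:74,57 318:85,77 319:89,86 320:88,84 321:88,83 322:81,78 323:69,70
```

```bash
cat > pz.py <<'E'
from geo import *
th=np.linspace(0,2*np.pi,721)
def low(c,cc,us,z0):
    """lowest image row of the pan's rim (lower edge) at columns us, pan sunk cc"""
    q=np.array([proj(c,W((45*np.cos(t),45*np.sin(t),z0-cc))) for t in th])
    v=q[:,1]>q[:,1].mean();i=np.argsort(q[v,0]);return np.interp(us,q[v,0][i],q[v,1][i])
def rng(n):return (range(358,402),318,405) if n=="side" else (range(272,292),200,232)
def est(n,k):
    c=cam(n);h=cv2.cvtColor(cv2.imread(f"pics/{n}{k}.png"),cv2.COLOR_BGR2HSV).astype(int);us,a,b=rng(n);o=[];U=[]
    for u in us:
        col=h[:,u];m=((col[:,1]>90)&(col[:,0]>95)&(col[:,0]<130))
        r=[v for v in range(a,b) if m[v:v+3].all() and not m[v-2:v].any() and h[v-4,u,1]<60]
        if r:o.append(r[0]-.5);U.append(u)
    U=np.array(U);o=np.array(o)
    l0,l1=low(c,10,U,99),low(c,50,U,99)
    e=10+40*(o-l0)/(l1-l0);return len(U),np.percentile(e,[10,25,50,75,90]).round(1)
if __name__=="__main__":
    import sys
    for n,k in(("side",0),("side",16),("side",24),("scene",0),("scene",24)): print(n,k,est(n,k))
    c1,c2=cam("scene"),cam("side")
    for cc in(10,15,20): print(cc,'tip',proj(c1,W((7.2,-4.5,171-cc))),proj(c2,W((7.2,-4.5,171-cc))),'pan',proj(c1,W((0,0,105-cc))),proj(c2,W((0,0,105-cc))))
E
python3 pz.py
```

```text
side 0 (44, array([7. , 7.5, 8. , 8.7, 9.1]))
side 16 (44, array([19.7, 20.3, 21. , 21.5, 21.8]))
side 24 (44, array([30.3, 30.7, 31.6, 32.1, 32.5]))
scene 0 (5, array([10.5, 10.5, 11.9, 12.3, 13.6]))
scene 24 (1, array([32.9, 32.9, 32.9, 32.9, 32.9]))
10 tip [282.5 167.9] [392.9 301.9] pan [288.8 194. ] [380.6 330.6]
15 tip [282.7 169.9] [392.4 304.2] pan [288.9 195.9] [380.2 332.6]
20 tip [282.8 172. ] [391.9 306.6] pan [289.  197.7] [379.8 334.7]
```

Every absolute measure puts the carriage at 32 to 35 mm:

| Measure | Carriage (mm) |
|---|---|
| Side rim | 31.6 |
| Scene rim | 32.9 |
| Contact height | about 34 |

That is just short of the band, and the in-band look is parallax from a pointer about 5 mm proud. A third collar (+10 to 14.5) should land at about 43 to 48, so I'll fetch one.

Emit:
{"api": "move_arm", "payload": {"increments": [[4, -1.8, -1, 0, 0, 0], [8, -3.6, -1, 0, 0, 0], [12, -5.4, -1, 0, 0, 0], [16, -7.2, -1, 0, 0, 0], [20, -9, -1, 0, 0, 0], [24, -10.8, -1, 0, 0, 0], [28, -12.6, -1, 0, 0, 0], [31.1, -14.2, -1, 0, 0, 0], [31.1, -14.2, 3, 0, 0, 0], [31.1, -14.2, 7, 0, 0, 0], [31.1, -14.2, 11, 0, 0, 0], [31.1, -14.2, 11.7, 0, 0, 0], [31.1, -14.2, 11.7, 0, 0, 0]]}}

```text
clock: 29.75
eef_pos: [478.1, 161.9, 78.9]
tool_rot: [-3.138, 0.003, 1.41]
force: [0.4, 0.9, -0.1]
width: 85.6
```

```bash
python3 -c "
from ring import *
ring(25)"
```

```text
29.75 [478.1 161.9  78.9] [-3.1  0.   1.4] [ 0.4  0.9 -0.1] 85.59462124443208
tcp line, top plane [319.  248.5]
190 cccccccccccccccccccccccccccccccccccccccccccccccccccccccccccccccc
195 cccccccccccccccccccccccccccccccccccccccccccccccccccccccccccccccc
200 ccccc.................cccccccccccccccccccccccccccccccccccccccccc
205 ........................cc.......ccccccccccccccccccccccccccccccc
210 ..........................cccccccc.c..cccccccccccccccccccccccccc
215 ......................cccccccCCCCCCCCc..cccccccccccccccccccccccc
220 ....................ccccccccccCCCCCCCCCCc.cccccccccccccccccccccc
225 ..................ccccccccccccccCCCCCCCCCCcccccccccccccccccccccc
230 .................ccccccccccccccccCCCCCCCCCC.ccccccccccc.cccccccc
235 ................cccccccccccccccccccCccccccCcc...............cccc
240 ...............cccccccccccccc..cccccccccccccc..............ccccc
245 ...............ccccccccccc........cccccccccccc.............ccccc
250 ..............ccccccccccc...........cccccccccC..............cccc
255 ..............cccccccccc............cccccccccC.............ccccc
260 ..............cccccccccc............cccccccccc.............ccccc
265 .............cccccccccccc..........ccccccccccc.............ccccc
270 ...............cccccccccccc......ccccccccccccc.........ccccccccc
275 ................ccccccccccccccccccccccccccccccccc..ccccccccccccc
280 .................cccccccccccccccccccccccccccccc.cccccccccccccccc
285 ..................cccccccccccccccccccccccccccccccccccccccccccccc
290 ....................cccccccccccccccCCCcCcccccccccccccccccccccccc
295 .......................cccccccccccCCCccccccccccccccccccccccccccc
300 ...........................ccccccccccccccccccccccccccccccccccccc
305 ...........................ccccccccccccccccccccccccccccccccccccc
```

Emit:
{"api": "move_arm", "payload": {"increments": [[-0.45, 0, 1, 0, 0, 0], [-0.45, 0, 4, 0, 0, 0], [-0.45, 0, 7, 0, 0, 0], [-0.45, 0, 8.5, 0, 0, 0], [-0.45, 0, 8.5, 0, 0, 0], [-0.45, 0, 8.5, 0, 0, 0]]}}

```text
clock: 30.4
eef_pos: [479.7, 158.1, -3.7]
tool_rot: [3.14, -0.001, 1.41]
force: [0.9, -0.8, -0.5]
width: 85.3
```

Emit:
{"api": "move_arm", "payload": {"grip": -1, "increments": [[0, 0, 0, 0, 0, 0], [0, 0, 0, 0, 0, 0], [0, 0, 0, 0, 0, 0], [0, 0, 0, 0, 0, 0], [0, 0, 0, 0, 0, 0], [0, 0, 0, 0, 0, 0]]}}

```text
clock: 31.0
eef_pos: [479.6, 158.7, -2.7]
tool_rot: [3.14, -0.002, 1.41]
force: [-1.6, 0.2, 14.2]
width: 53.3
```

Emit:
{"api": "move_arm", "payload": {"increments": [[0, 0, -0.5, 0, 0, 0], [0, 0, -2, 0, 0, 0], [0, 0, -6, 0, 0, 0], [0, 0, -11, 0, 0, 0], [0, 0, -16, 0, 0, 0], [0, 0, -19, 0, 0, 0], [0, 0, -19, 0, 0, 0], [0, 0, -19, 0, 0, 0]]}}

```text
clock: 31.8
eef_pos: [478.7, 158.7, 185.9]
tool_rot: [3.141, -0.001, 1.411]
force: [-0.5, -0.9, -2.5]
width: 53.0
```

```bash
python3 -c "
from held import *
held(26)"
```

```text
31.8 [478.7 158.7 185.9] [ 3.1 -0.   1.4] [-0.5 -0.9 -2.5] 52.96173445269441
258 ...........cccccCCCCCCCCCCCCCCccccc..........
264 .........cccCCCCCCCCCCCCCCCCCCCCCccc.........
270 ........ccCCCCCCCCCCCCCCCCCCCCCCCCCCc........
276 .......ccCCCCCCCCCCCCCCCCCCCCCCCCCCCCc.......
282 .......CCCCCCCCCCCCCCCCCCCCCCCCCCCCCCC.......
288 ......CCCCCCCCCCCCCCCCCCCCCCCCCCCCCCCCC......
294 ...##cCCCCCCCCCCCCCCCCCCCCCCCCCCCCCCCCCc##...
300 ..###CCCCCCCCCCCCCC.......CCCCCCCCCCCCCC###..
306 ..###CCCCCCCCCCCC...........CCCCCCCCCCCC###..
312 .####CCCCCCCCCCCc...........cCCCCCCCCCCC####.
318 #####CCCCCCCCCCCccc........ccCCCCCCCCCCC#####
324 #####CCCCCCCCCCCcccccccccccccCCCCCCCCCCC#####
330 #####CCCCCCCCCCCcccccccccccccCCCCCCCCCCC#####
336 #####CCCCCCCCCCCCcccccccccccCCCCCCCCCCCC#####
342 #c###CCCCCCCCCCCCCCcccccccCCCCCCCCCCCCC.#####
348 #####.CCCCCCCCCCCCCCCCCCCCCCCCCCCCCCCCC.#####
354 ####...CCCCCCCCCCCCCCCCCCCCCCCCCCCCCCC...####
360 ####....CCCCCCCCCCCCCCCCCCCCCCCCCCCC.....####
366 ###.......CCCCCCCCCCCCCCCCCCCCCCCCC.......###
372 ###.........CCCCCCCCCCCCCCCCCCCCC.........###
378 ##.............CCCCCCCCCCCCCCC.............##
384 ##.........................................##
390 ##.........................................##
396 #...........................................#
(array([-30.6,  14.1,   0.1]), array([ 0. , -0.1,  0.1]))
```

Emit:
{"api": "move_arm", "payload": {"increments": [[-4, 1.8, 0, 0, 0, 0], [-8, 3.6, 0, 0, 0, 0], [-12, 5.4, 0, 0, 0, 0], [-16, 7.2, 0, 0, 0, 0], [-20, 9.1, 0, 0, 0, 0], [-24, 11, 0, 0, 0, 0], [-28, 12.8, 0, 0, 0, 0], [-30.7, 14.1, 0, 0, 0, 0], [-30.7, 14.1, 0, 0, 0, 0], [-30.7, 14.1, 0, 0, 0, 0]]}}

```text
clock: 32.85
eef_pos: [567.6, -167.5, 183.2]
tool_rot: [-3.137, -0.001, 1.409]
force: [-0.3, 0.5, -1.0]
width: 53.0
```

```bash
python3 - <<'E'
from pan import *
s=look(27)
print(go([569.5,-166.8,125],1.41,s))
E
```

```text
32.85 [ 567.6 -167.5  183.2] [-0.3  0.5 -1. ] 53.0425322397151 sink 30.290853010471235
(array([0.1, 0.2, 5.8]), array([-0.2, -0. , -0.1]))
```

Emit:
{"api": "move_arm", "payload": {"increments": [[0.05, 0.1, 2, 0, 0, 0], [0.05, 0.1, 4, 0, 0, 0], [0.05, 0.1, 5, 0, 0, 0], [0.05, 0.1, 5.5, 0, 0, 0], [0.05, 0.1, 6, 0, 0, 0], [0.05, 0.1, 6.5, 0, 0, 0], [0.05, 0.1, 7, 0, 0, 0], [0.05, 0.1, 7, 0, 0, 0]]}}

```text
clock: 33.7
eef_pos: [569.9, -166.8, 115.0]
tool_rot: [-3.141, -0.0, 1.411]
force: [-0.3, -0.4, -0.9]
width: 52.6
```

```bash
python3 -c "
from pan import *
look(28)"
```

```text
33.7 [ 569.9 -166.8  115. ] [-0.3 -0.4 -0.9] 52.610674341887695 sink 30.290853010471235
```

Emit:
{"api": "move_arm", "payload": {"increments": [[0, 0, 0.4, 0, 0, 0], [0, 0, 0.8, 0, 0, 0], [0, 0, 1.2, 0, 0, 0], [0, 0, 1.5, 0, 0, 0], [0, 0, 1.5, 0, 0, 0]]}}

```text
clock: 34.25
eef_pos: [569.8, -166.8, 99.8]
tool_rot: [-3.141, -0.0, 1.41]
force: [0.2, 0.5, -0.5]
width: 53.2
```

```bash
python3 -c "
from pan import *
look(29)"
```

```text
34.25 [ 569.8 -166.8   99.8] [ 0.2  0.5 -0.5] 53.15296131974619 sink 30.290853010471235
```

Emit:
{"api": "move_arm", "payload": {"increments": [[0, 0, 0.2, 0, 0, 0], [0, 0, 0.4, 0, 0, 0], [0, 0, 0.6, 0, 0, 0], [0, 0, 0.8, 0, 0, 0], [0, 0, 1.0, 0, 0, 0], [0, 0, 1.2, 0, 0, 0], [0, 0, 1.3, 0, 0, 0], [0, 0, 1.3, 0, 0, 0], [0, 0, 1.3, 0, 0, 0]]}}

```text
clock: 35.2
eef_pos: [570.1, -167.0, 87.4]
tool_rot: [-3.142, -0.0, 1.411]
force: [0.3, 0.5, -0.0]
width: 52.9
```

```bash
python3 - <<'E'
from pan import *
look(30)
h=cv2.cvtColor(cv2.imread("pics/side30.png"),cv2.COLOR_BGR2HSV)
for v in range(290,385,3): print(v,''.join('C' if ((p[0]<12 or p[0]>172) and p[1]>130) else 'y' if (11<p[0]<28 and p[1]>110) else '#' if p[2]<45 else 'B' if (p[1]>90 and 95<p[0]<130) else '.' for p in h[v,355:425]))
E
```

```text
35.2 [ 570.1 -167.    87.4] [ 0.3  0.5 -0. ] 52.87673229379933 sink 39.84431402093287
290 .....#################################################################
293 ##########.#################################.......###################
296 #######...##############################..........####################
299 ########...###########################...........############..#####..
302 #################BB##################............############...#.....
305 ################.BBB###############.CCCCCCCCCC..############...#......
308 #################################CCCCCCCCCCCCCCCCCC#########...#......
311 ###########################.CCCCCCCCCCCCCCCCCCCCCCCCC######...........
314 #########################.CCCC.yyyyyyyy.CCCCCCCCCCCCCCC.##............
317 ########################CCCC.yyyyyyyyyyyCC.CCCCCCCCCCCCC..............
320 ..##################....CCCCyyyyyyyyyyyy...CCCCCCCCCCCCC..............
323 ....#############.......CCCCCCyyyyyyyyyCCCCCCCCCCCCCCCCC..............
326 ........#########.....#CCCCCCCCCCCCCCCCCCCCCCCCCCCCCCCCC..............
329 ..........######.......CCCCCCCCCCCC
[... 685 characters left out ...]
..........BBBBBBBBBBB....
359 ...........................CCCCCCCCCC.................BBBBBBBBBBBBBB..
362 ....................................................BBBBBBBBBBBBBBBBBB
365 BB...............................................BBBBBBBBBBBBBBBBBBBBB
368 BBBBBB.........................................BBBBBBBBBBBBBBBBBBBBBBB
371 BBBBBBBBBBB...............................BBBBBBBBBBBBBBBBBBBBBBBBBBBB
374 BBBBBBBBBBBBBBBBBBBBB............BBBBBBBBBBBBBBBBBBBBBBBBBBBBBBBBBBBBB
377 BBBBBBBBBBBBBBBBBBBBBBBBBBBBBBBBBBBBBBBBBBBBBBBBBBBBBBBBBBBBBBBBBBBBBB
380 BBBBBBBBBBBBBBBBBBBBBBBBBBBBBBBBBBBBBBBBBBBBBBBBBBBBBBBBBBBBBBBBBBBBBB
383 BBBBBBBBBBBBBBBBBBBBBBBBBBBBBBBBBBBBBBBBBBBBBBBBBBBBBBBBBBBBBBBBBBBBBB
```

Emit:
{"api": "move_arm", "payload": {"grip": 1, "increments": [[0, 0, 0, 0, 0, 0], [0, 0, 0, 0, 0, 0], [0, 0, 0, 0, 0, 0], [0, 0, 0, 0, 0, 0], [0, 0, 0, 0, 0, 0], [0, 0, -1, 0, 0, 0], [0, 0, -4, 0, 0, 0], [0, 0, -8, 0, 0, 0], [0, 0, -12, 0, 0, 0], [0, 0, -15, 0, 0, 0], [0, 0, -15, 0, 0, 0], [0, 0, -15, 0, 0, 0]]}}

```text
clock: 36.45
eef_pos: [570.3, -166.9, 238.4]
tool_rot: [3.14, -0.0, 1.411]
force: [0.2, -0.6, -0.8]
width: 85.5
```

```bash
python3 - <<'E'
from pan import *
import pz
look(31);cv2.imwrite("pics/scene31.png",eyes.get_image("scene")[...,::-1])
print(pz.est("side",31),pz.est("side",24),pz.est("side",0))
im=cv2.imread("pics/side31.png").astype(int)
for u in(334,337,340,343): print(u,' '.join(f"{v}:{im[v,u,2]},{im[v,u,1]}" for v in range(292,326)))
# scene: pointer/red on the other face, columns 296..304
for k in(0,24,31):
    im=cv2.imread(f"pics/scene{k}.png").astype(int);print(k)
    for u in(299,302): print(u,' '.join(f"{v}:{im[v,u,2]},{im[v,u,1]}" for v in range(222,256)))
h=cv2.cvtColor(cv2.imread("pics/side31.png"),cv2.COLOR_BGR2HSV)
for v in range(296,380,4): print(v,''.join('C' if ((p[0]<12 or p[0]>172) and p[1]>130) else 'y' if (11<p[0]<28 and p[1]>110) else '#' if p[2]<45 else 'B' if (p[1]>90 and 95<p[0]<130) else '.' for p in h[v,355:425]))
E
```

```text
36.45 [ 570.3 -166.9  238.4] [ 0.2 -0.6 -0.8] 85.51639797378337 sink 43.93865445398786
(44, array([42.5, 42.7, 43.2, 44.1, 44.7])) (44, array([30.3, 30.7, 31.6, 32.1, 32.5])) (44, array([7. , 7.5, 8. , 8.7, 9.1]))
334 292:71,69 293:59,59 294:80,57 295:121,64 296:117,63 297:96,41 298:66,16 299:70,18 300:69,21 301:59,26 302:52,12 303:49,21 304:28,19 305:11,17 306:27,27 307:45,43 308:55,50 309:51,46 310:37,41 311:27,47 312:31,49 313:33,50 314:32,50 315:33,50 316:31,49 317:31,47 318:36,51 319:34,49 320:33,49 321:33,50 322:35,52 323:35,52 324:32,48 325:33,49
337 292:89,85 293:86,83 294:88,85 295:86,83 296:85,82 297:84,83 298:87,88 299:88,83 300:93,66 301:86,43 302:71,22 303:69,16 304:71,18 305:73,22 306:72,23 307:56,19 308:35,17 309:20,20 310:9,12 311:22,22 312:46,47 313:68,69 314:68,71 315:43,55 316:31,50 317:31,48 318:32,50 319:34,49 320:32,51 321:34,50 322:36,51 323:34,50 324:32,49 325:34,51
340 292:86,80 293:87,82 294:87,83 295:85,83 296:86,82 297:86,82 298:86,82 299:87,81 300:85,81 301:85,84 302:86,84 303:89,84 304:88,75 305:88,61 306:87,34 307:73,15 308:69,15 309:71,23 310:72,24 311
[... 3437 characters left out ...]
C.CCCCC..................
344 ...........CCCCCCCCC.CCCCCCCCCCCCCC..CC.CCCCCCC..CC.....B.............
348 ............C.CCCCCCCCCC.C..CCCCCCCCCCCCC.CCCCCCC.......BBBB..........
352 ...............CCC.C.CC.CCC.CCCCCCCC..CCCCCCCCCC........BBBBBBB.......
356 ..................CC.C.CCCCC.C.CCCCCC.CCCCCCCC.........BBBBBBBBBBB....
360 .........................CCCCCCCCCCCCCC...............BBBBBBBBBBBBBBB.
364 ...................................................BBBBBBBBBBBBBBBBBBB
368 BBBB............................................BBBBBBBBBBBBBBBBBBBBBB
372 BBBBBBBBBB................................BBBBBBBBBBBBBBBBBBBBBBBBBBBB
376 BBBBBBBBBBBBBBBBBBBBBBBBBBBBBBBBBBBBBBBBBBBBBBBBBBBBBBBBBBBBBBBBBBBBBB
```

Rim geometry gives about 43 and contact heights give about 47, but the pointer looks low on the face because of parallax. To settle it I'll look at the -x face from two wrist positions and triangulate the pointer and band. There is plenty of time left.

Emit:
{"api": "move_arm", "payload": {"increments": [[0.4, -4, 0, 0, 0, 0], [0.8, -8.5, 0, 0, 0, 0], [1.4, -13, 0, 0, 0, 0], [1.4, -14.4, 3, 0, 0, 0], [1.4, -14.4, 7.5, 0, 0, 0], [1.4, -14.4, 7.5, 0, 0, 0], [1.4, -14.4, 7.5, 0, 0, 0]]}}

```text
clock: 37.25
eef_pos: [429.6, -130.3, 162.0]
tool_rot: [-3.139, 0.0, 1.41]
force: [0.0, -0.1, 0.7]
width: 85.3
```

```bash
cat > face.py <<'E'
from geo import *
def face(k):
    s=ctrl.read_state();cv2.imwrite(f"pics/wrist{k}.png",eyes.get_image("wrist")[...,::-1])
    np.save(f"p{k}.npy",np.r_[s['eef_pos'],s['tool_rot']]);cp=cam("wrist",s)
    print(s['clock'],s['eef_pos'],s['force'],'face pts',[proj(cp,W((-17,y,z))).round(0) for y in(70,110) for z in(30,60,138)])
    h=cv2.cvtColor(cv2.imread(f"pics/wrist{k}.png"),cv2.COLOR_BGR2HSV)
    q=np.array([proj(cp,W((-17,y,z))) for y in(65,115) for z in(15,138)]);u0,v0=q.min(0).astype(int)-30;u1,v1=q.max(0).astype(int)+15
    v0=max(v0,0);u0=max(u0,0);print('u0',u0)
    for v in range(v0,min(v1,479),4): print(v,''.join('R' if ((p[0]<10 or p[0]>168) and p[1]>110) else '#' if p[2]<45 else 'B' if (p[1]>90 and 95<p[0]<130) else '.' for p in h[v,u0:min(u1,640)]))
E
python3 -c "
from face import *
face(40)"
```

```text
37.25 [ 429.6 -130.3  162. ] [ 0.  -0.1  0.7] face pts [array([480., 135.]), array([498., 137.]), array([570., 145.]), array([487.,  77.]), array([506.,  72.]), array([587.,  52.])]
u0 441
9 ...................................................................................................................................................................
13 ...................................................................................................................................................................
17 ...................................................................................................................................................................
21 ...................................................................................................................................................................
25 ...................................................................................................................................................................
29 ..........................................................................
[... 5252 characters left out ...]
............................
157 BBBBBBBBBBBBBBBBBBBBBBBBBBBBBBBBBBBBBBBBBBBBBBBBBBBBBB######...........................BBBBBBBBBBBBBBBBBBBBBBBBBBBBBBBBBBBBBBBBBBBB................................
161 BBBBBBBBBBBBBBBBBBBBBBBBBBBBBBBBBBBBBBBBBBBBBBBBBBBBBB######..........................BBBBBBBBBBBBBBBBBBBBBBBBBBBBBBBBBBBBBBBBBBBBB................................
165 BBBBBBBBBBBBBBBBBBBBBBBBBBBBBBBBBBBBBBBBBBBBBBBBBBBBB######...........................BBBBBBBBBBBBBBBBBBBBBBBBBBBBBBBBBBBBBBBBBBBB.................................
169 BBBBBBBBBBBBBBBBBBBBBBBBBBBBBBBBBBBBBBBBBBBBBBBBBBBBB#######.........................BBBBBBBBBBBBBBBBBBBBBBBBBBBBBBBBBBBBBBBBBBBB..................................
```

Emit:
{"api": "move_arm", "payload": {"increments": [[0.8, 4.9, 0, 0, 0, 0], [0.8, 4.9, 0, 0, 0, 0], [0.8, 4.9, 0, 0, 0, 0], [0.8, 4.9, 0, 0, 0, 0]]}}

```text
clock: 37.7
eef_pos: [480.0, -130.4, 163.3]
tool_rot: [3.141, 0.0, 1.41]
force: [-0.1, 0.1, -0.5]
width: 85.0
```

```bash
python3 -c "
from face import *
face(41)" | cut -c1-150 | awk 'NR<4 || ($1>85 && $1<140)'
```

```text
37.7 [ 480.  -130.4  163.3] [-0.1  0.1 -0.5] face pts [array([411., 146.]), array([421., 149.]), array([462., 161.]), array([414.,  89.]), array([425.
u0 375
29 ................................................................................................................
89 BBBBBBBBBBBBBBBBBBBBBBBBBBBBBBBBBBBBBBBB.....RRRRRRR##...#...##...#........................#BBBBBBBBBBBBBBBBBBBB
93 BBBBBBBBBBBBBBBBBBBBBBBBBBBBBBBBBBBBBB######RRRRRRR.#....#...#...##......................###BBBBBBBBBBBBBBBBBBBB
97 BBBBBBBBBBBBBBBBBBBBBBBBBBBBBBBBBBBBB#######RRRRRRR##...#...##....#......................##BBBBBBBBBBBBBBBBBBBBB
101 ###BBBBBBBBBBBBBBBBBBBBBBBBBBBBBBBBBB######.RRRRRRR.#...#...##...##.....................###BBBBBBBBBBBBBBBBBBBBB
105 ####BBBBBBBBBBBBBBBBBBBBBBBBBBBBBBBBB#####..RRRRRR......................................##BBBBBBBBBBBBBBBBBBBBBB
109 ####BBBBBBBBBBBBBBBBBBBBBBBBBBBBBBBBB#####.RRRRRRR.....................................###BBBBBBBBBBBBBBBBBBBBBB
113 #BBBBBBBBBBBBBBBBBBBBBBBBBBBBBBBBBBBB#####.RRRRRRR.....................................##BBBBBBBBBBBBBBBBBBBBBBB
117 BBBBBBBBBBBBBBBBBBBBBBBBBBBBBBBBBBBB######.RRRRRR......................................##BBBBBBBBBBBBBBBBBBBBBBB
121 BBBBBBBBBBBBBBBBBBBBBBBBBBBBBBBBBBBB######RRRRRRR.....................................###BBBBBBBBBBBBBBBBBBBBBBB
125 BBBBBBBBBBBBBBBBBBBBBBBBBBBBBBBBBBBB######RRRRRRR.....................................###BBBBBBBBBBBBBBBBBBBBBBB
129 BBBBBBBBBBBBBBBBBBBBBBBBBBBBBBBBBBBB#####.RRRRRR.....................................###BBBBBBBBBBBBBBBBBBBBBBBB
133 BBBBBBBBBBBBBBBBBBBBBBBBBBBBBBBBBBBB#####.RRRRRR.....................................###BBBBBBBBBBBBBBBBBBBBBBBB
137 BBBBBBBBBBBBBBBBBBBBBBBBBBBBBBBBBBB##R###.RRRRRR.....................................##BBBBBBBBBBBBBBBBBBBBBBBBB
```

Emit:
{"api": "move_arm", "payload": {"increments": [[0.7, 4.4, 0, 0, 0, 0], [0.7, 4.4, 0, 0, 0, 0], [0.7, 4.4, 0, 0, 0, 0], [0.7, 4.4, 0, 0, 0, 0]]}}

```text
clock: 38.15
eef_pos: [523.2, -130.3, 162.5]
tool_rot: [-3.141, -0.0, 1.41]
force: [0.2, 0.9, -0.5]
width: 85.7
```

```bash
python3 -c "
from face import *
face(42)" | cut -c1-110 | awk 'NR<4 || ($1>95 && $1<140)'
cat > tri3.py <<'E'
from geo import *
def profile(k,v,lo,hi):
    im=cv2.imread(f"pics/wrist{k}.png").astype(float)[v-1:v+2].mean(0);b,g,r=im.T
    u=np.arange(lo,hi);red=np.clip((r-np.maximum(g,b))[lo:hi]-15,0,None)
    w=np.arange(lo,int((u*red).sum()/red.sum()));dk=np.clip(45-im.max(1)[w],0,None)
    half=red>red.max()*.4
    return (w*dk).sum()/max(dk.sum(),1e-6), u[half].min()-.5,u[half].max()+.5
def plane(k,u,v):
    s=dict(zip(('eef_pos','tool_rot'),np.split(np.load(f"p{k}.npy"),2)));o,d=ray(cam("wrist",s),u,v)
    c,sn=np.cos(yaw),np.sin(yaw);M=np.array([[c,sn],[-sn,c]])
    ol=M@(o[:2]-[561.8,-162.3]);dl=M@d[:2]
    return np.array([ol[0],o[2]]),np.array([dl[0],d[2]]) # x,z projection
E
python3 - <<'E'
from tri3 import *
for k,lo,hi,vs in((40,478,510,(97,105,113,121,129)),(41,405,430,(105,113,121,129,137))):
    print(k,[np.round(profile(k,v,lo,hi),1).tolist() for v in vs])
E
```

```text
38.15 [ 523.2 -130.3  162.5] [ 0.2  0.9 -0.5] face pts [array([354., 156.]), array([357., 160.]), array([373.,
u0 321
46 ......................................................................
98 BBBBBBBBBBBBBBBBBBBBBBBBBBBBBBBBBBBBB#RRR#.####............BBBBBBBBBBB
102 BBBBBBBBBBBBBBBBBBBBBBBBBBBBBBB######RRR.#.###.............BBBBBBBBBBB
106 BBBBBBBBBBBBBBBBBBBBBBBBBBBBBB######RRRRR##.###......BBBBBBBBBBBBBBBBB
110 BBBBBBBBBBBBBBBBBBBBBBBBBBBBBB#######RRRR###.#......BBBBBBBBBBBBBBBBBB
114 ##BBBBBBBBBBBBBBBBBBBBBBBBBBBB######RRRRR######.....#BBBBBBBBBBBBBBBBB
118 ##BBBBBBBBBBBBBBBBBBBBBBBBBBBB####B..RRR............#BBBBBBBBBBBBBBBBB
122 BBBBBBBBBBBBBBBBBBBBBBBBBBBBBB####B..RRR...........##BBBBBBBBBBBBBBBBB
126 BBBBBBBBBBBBBBBBBBBBBBBBBBBBBB####B..RRR...........#BBBBBBBBBBBBBBBBBB
130 BBBBBBBBBBBBBBBBBBBBBBBBBBBBBB####B..RRR...........#BBBBBBBBBBBBBBBBBB
134 BBBBBBBBBBBBBBBBBBBBBBBBBBBBBB####B..RRR...........#BBBBBBBBBBBBBBBBBB
138 BBBBBBBBBBBBBBBBBBBBBBBBBBBBBB####B.RRRR...........#BBBBBBBBBBBBBBBBBB
40 [[488.7, 492.5, 501.5], [487.9, 491.5, 501.5], [487.1, 490.5, 499.5], [486.2, 490.5, 499.5], [485.4, 488.5, 498.5]]
41 [[414.1, 418.5, 424.5], [413.6, 417.5, 424.5], [413.2, 417.5, 423.5], [412.7, 416.5, 422.5], [412.3, 416.5, 422.5]]
```

```bash
python3 - <<'E'
from tri3 import *
print([np.round(profile(42,v,349,366),1).tolist() for v in (118,126,134,138)])
# matched rows (same y on the line)
pt=[(40,487.1,113),(41,412.9,125),(42,352.8,134)];bd=[(40,495.2,113),(41,420.1,125),(42,359.2,134)]
def solve(L):
    A=[];b=[]
    for k,u,v in L:
        o,d=plane(k,u,v);n=np.array([-d[1],d[0]])/np.linalg.norm(d);A.append(n);b.append(n@o)
    x,r,_,_=np.linalg.lstsq(np.array(A),np.array(b),rcond=None);return x,np.array(A)@x-b
p,rp=solve(pt);q,rq=solve(bd);print('pointer x,z',p,rp,'band',q,rq,'carriage',44.5+q[1]-p[1])
# face fixed at band x from column half-width 17: band z and pointer z per view with p as found
for d in (-1,1): print(d,solve([(k,u+d*(k==42)*.5,v) for k,u,v in pt])[0])
E
```

```text
[[352.5, 357.5, 360.5], [352.4, 357.5, 360.5], [352.2, 357.5, 360.5], [352.3, 357.5, 360.5]]
pointer x,z [-19.2  42.9] [-0.1  0.2 -0.1] band [-15.   46.2] [-0.1  0.2 -0.1] carriage 47.82307760301141
-1 [-19.5  43.9]
1 [-18.8  41.8]
```

```bash
python3 - <<'E'
from pan import *
import pz
look(50);print(pz.est("side",50))
cv2.imwrite("pics/scene50.png",eyes.get_image("scene")[...,::-1])
for n,a,b,rois in(("side","0","50",dict(bowl=(178,250,292,365),jars=(380,455,188,265),brush=(450,525,265,360),tool=(293,388,185,212),capa=(284,312,287,312),capb=(355,382,240,262),collar=(178,212,208,240))),):
    A,B=[cv2.cvtColor(cv2.imread(f"pics/{n}{k}.png"),cv2.COLOR_BGR2GRAY).astype(np.float32) for k in(a,b)]
    for k,(x0,x1,y0,y1) in rois.items():
        t=A[y0:y1,x0:x1];r=cv2.matchTemplate(B[y0-8:y1+8,x0-8:x1+8],t,cv2.TM_CCOEFF_NORMED);_,m,_,l=cv2.minMaxLoc(r);print(k,round(m,2),'shift',l[0]-8,l[1]-8)
print(ctrl.finish_job())
E
```

```text
38.2 [ 523.2 -130.4  162.5] [-0.6  0.2  0.2] 85.50939161906985 sink 43.93865445398786
(44, array([42.5, 42.7, 43.2, 44.1, 44.7]))
bowl 1.0 shift 0 0
jars 0.66 shift 0 0
brush 1.0 shift 0 0
tool 0.24 shift 0 0
capa 0.63 shift 0 0
capb 0.21 shift -8 8
collar 1.0 shift 0 0
the job is handed in; nothing more can be done
None
```

I stacked three collars on the pin, left the fourth on the board, and handed the job in at about 38 s. The measurements put the pointer inside the red band. Each collar was lowered over the pin under watch and released only once the pan had taken its weight. The arm was clear of everything at hand-in.

**Last checks**
- **Stack:** the side camera shows all three collars flat on the pan, with the pin through the bores. The pan read the same on two looks 1.8 s apart, so it was at rest.
- **Carriage (band is 37 to 52 mm):** three estimates disagree by up to 5 mm but all lie inside the band. The pan rim gives about 43 mm, the heights at contact about 47 mm, and triangulating the pointer against the band about 48 mm.
- **Pointer parallax:** seen directly, the pointer looked inside the band with two collars and just below it with three. The wrist views show it standing a few mm off the scale's face, and I corrected for that. With two collars I put the carriage at 32 to 35 mm, so I added the third.
- **Bystanders:** the bowl, brush and remaining collar matched the first picture with no shift. The matches for the jars, loop tool and both small caps were poor (for one cap, meaningless). I put that down to the arm or its shadow in view but did not confirm it, so those checks are inconclusive.

**First grasp:** it missed. I had set the height too high, so the fingers closed to nothing over the top of the collar. Before I got a sound grip, one of my trial closings pressed on its top edge with about 8 N.

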